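Make up two specimen kits

TASK

Make up the two specimen kits from the stock on the bench, standing each thing upright and centred on its printed outline: the square dish, the short vial and the slide box go in the long tray, the dish and the box squared up with their outlines; the tall vial (small circle) and the squat jar (large circle) go in the short tray. Leave the covered round dish and the reagent bottle where they are.

Things in the scene. Friction and masses are not known exactly. Their poses are not given: they have to be found in the camera images.
- long_tray: Long grey plastic kit tray, 260 x 130 mm, flat, fixed to the bench. Origin: centre of its underside; x along its 260 mm length, z up. Its floor is 3 mm thick and its rim is only 6 mm high and 4 mm wide. Three thin white outlines are printed on the floor in a row along x: a 44 mm square at x = -80 mm, a 33 mm circle at x = 0 and an oblong at x = +80 mm, 38 mm along x and 88 mm along y; all at y = 0. The tray may stand on either side of the bench.
- short_tray: Short grey plastic kit tray, 180 x 130 mm, flat, fixed to the bench. Origin: centre of its underside; x along its 180 mm length, z up. Floor 3 mm thick, rim 6 mm high and 4 mm wide. Two thin white outlines are printed on the floor: a small 33 mm circle at x = -45 mm and a large 54 mm circle at x = +45 mm; both at y = 0. The tray may stand on either side of the bench.
- dish_mid (a point): Square embryo dish: solid clear glass block 40 x 40 mm, 22 mm high, with a round green-tinted specimen well 33 mm across in its top. x and y along its sides. Origin of this point: its centre, half-way up (11 mm above its underside); z is up.
- short_vial_mid (a point): Short specimen vial: clear glass cylinder 28 mm in diameter, 50 mm high including its white screw cap (top 16 mm, 27 mm in diameter), paper band, standing upright. Origin of this point: its centre, half-way up (25 mm above its underside); z is up.
- slide_box_mid (a point): Grey plastic microscope-slide box with a dark seam and a small steel catch, 84 mm long (its x), 34 mm wide (its y), 30 mm high, closed (the lid does not open). Origin of this point: its centre, half-way up (15 mm above its underside); z is up.
- tall_vial_mid (a point): Tall specimen vial: like the short one, 28 mm in diameter, but 75 mm high including its white screw cap (top 16 mm, 27 mm in diameter), standing upright. Origin of this point: its centre, half-way up (37.5 mm above its underside); z is up.
- jar_mid (a point): Squat specimen jar: clear glass, 48 mm in diameter, 45 mm high including its wide white lid (top 14 mm, 47 mm in diameter), standing upright. Origin of this point: its centre, half-way up (22.5 mm above its underside); z is up.
- petri_mid (a point): Bystander among the stock: covered round glass dish, 62 mm in diameter, 16 mm high, belongs to neither kit. Origin at its centre, half-way up (8 mm).
- bottle_mid (a point): Bystander: glass reagent bottle with black cap, 50 mm in diameter, 100 mm high, standing between the far end of the left-hand tray and the stock. Origin at its centre, half-way up (50 mm).

How it is judged:
By the outcome, as a careful person would: the job done as asked, in the order asked, and still so for the second after the job is handed in, with the robot touching nothing.
It also fails if it takes over 144 s, if anything falls off the work surface, if the arm or the gripper's body presses on something with over 40 N, if the wrist force passes 120 N, or if a joint passes its speed limit or range.

ROBOT

A 7-joint arm with a two-finger parallel gripper is mounted at the origin on the work surface. World frame = base frame: x ahead of the robot, y to its left, z up, the work surface at z = 0. Lengths are in m, angles in rad, forces in N, time in s.
With the tool pointing down it reaches from about 0.4 to 0.875 m from the base axis. Payload 19.3 kg.
Tool frame: the origin (TCP) lies midway between the tips of the shut fingers; the grasp point (between the pads) lies bot.grip_point_offset behind it (bot.grip_point_offset is the distance from the TCP to the grasp point, in m); z points along the fingers, y is the direction in which the jaws open and shut (so a half turn about z gives the same grasp; the last joint's range is limited). The gripper opens to 85 mm and grips with 20 to 120 N. Pads are 22 mm wide; open, the fingers measure 114 mm over their backs; the gripper's body (76 mm by 85 mm) begins 54 mm behind the grasp point. The pads swing forward as they close: fully open they stand 13 mm farther back than shut.
Start: joints at [-1.304, 0.521, -0.036, 1.599, 0.021, 1.021, -0.113], TCP at [0.207, 0.59, 0.231] pointing down, gripper open.
Joint ranges: [-2.91, 2.91], [-0.3, 2.13], [-1.5, 1.42], [0.17, 2.43], [-1.26, 4.41], [0.16, 1.93], [-2.52, 2.52]. Speed limits (rad/s): [1.89, 1.89, 2.39, 2.39, 3.01, 3.01, 3.01].

INTERFACE

Orientations are given as [roll, pitch, yaw] about the fixed x, y, z axes, in that order (R = Rz(yaw) Ry(pitch) Rx(roll)).
In Python, from workcell import bot gives the robot as it stands.
- The arm moves only by the tool servo_tool, never from a script. Its argument "rows" is a list that holds one entry, the list of rows, each a list of 6 numbers: the shift along the tool's x, y, z in cm, then the turn, a rotation vector about the tool's x, y, z in degrees. A call has 1 to 5 rows; each row shifts and turns the commanded pose from where the row before left it, along the tool's axes as they then stand; what a row does not reach is not made up. A row lasts 1/8 s, in which the tool goes at most 62.5 mm and 10.7 degrees, less where a joint would pass 70% of its speed; a pose out of reach is approached as far as the arm can. A call is refused whole if a number of a shift passes 6.25 or a number of a turn 10.7, either way. A call with a gripper value outside its range is refused whole. "grip" is the opening, from -1 (shut) to 1 (fully open), so that 0 is half open, set as the call begins (left out, the last holds). The fingers move at their own pace and stop on an object; "squeeze" is the grip in N (left out, the last holds). Time passes only in rows, so rows that do not move let the fingers close. It gives the time, the measured TCP pose, the force and the opening at its end, in the units of the state.
- bot.observe(): the state, without advancing time (a new reading comes with each control period).
- bot.grab_frame(name): name is "side" or "top" or "wrist"; returns a dict with "image" (420x560x3 uint8, red, green, blue), "K" (3x3 intrinsics, pixels), "R" (3x3) and "t" (3): a world point X has camera coordinates R X + t; the wrist camera has in their place "mount" (4x4, takes a point from camera to tool coordinates, whose origin is the TCP and whose axes are the flange's). Camera axes: x right, y down, z forward; pixel columns grow to the right and rows downward; lengths in m; the calibration is good to about 2 mm. The wrist camera is an equidistant fisheye: a pixel r from the principal point sees the ray r / f radians off the axis. A picture is of the moment at which its call begins: read the wrist's pose just before it. There is no depth.
- bot.job_done(): hands the job in, once; it reports no verdict.
The state is a dict: "clock": time; "qpos": joint angles; "qd": joint speeds; "joint_efforts": joint torques, N m; "position": TCP position; "tool_rot": TCP orientation; "force": force on the tool from outside, world axes, zero at the start; "moment": the same for the moment, N m; "grip_width": finger opening in m.
Only numpy, scipy, OpenCV 4.12 (cv2) and the standard library are available. Lean on these libraries where they do the work, as an engineer would, in place of code of your own. Each camera call takes 0.05 s, during which the arm holds its last target.

## Working session

There is one attempt and no reset: what is moved stays moved. The work goes in short steps, Python scripts to look and compute and a tool call to move; the robot and the scene stay as the last step left them, time stands still between calls to the robot, and variables do not carry over. Pictures are saved under pics/ and viewed, and the job is handed in when it is done.

Besides the shell and the picture viewer there is one more tool, called after ">>>" by a JSON object that holds its "fn" and its "kwargs". servo_tool: Moves the arm, as the interface text tells. Its arguments: {"type":"object","properties":{"rows":{"type":"array"},"grip":{"type":"number"},"squeeze":{"type":"number"}},"required":["rows"]}

```bash
ls; mkdir -p pics; python3 - <<'E'
from workcell import bot
import cv2, json
s=bot.observe(); print(s); print(bot.grip_point_offset)
for n in ("side","top","wrist"):
    f=bot.grab_frame(n); cv2.imwrite(f"pics/{n}0.png",f["image"][:,:,::-1]); print(n,{k:v for k,v in f.items() if k!="image"})
E
```

```text
pics
{'clock': 0.0, 'qpos': array([-1.30419138,  0.52202299, -0.03630898,  1.59999012,  0.02120327,
        1.02108016, -0.11282107]), 'qd': array([-0.00057146, -0.00017508, -0.00177432, -0.00078885, -0.00052992,
       -0.00022245,  0.00020814]), 'joint_efforts': array([-1.53287678e-03, -9.27125001e+01,  1.97875321e+00, -3.69916821e+01,
        1.76579825e-02,  8.36444960e-03, -2.35725798e-05]), 'position': array([0.20648324, 0.5895623 , 0.23072674]), 'tool_rot': array([-3.14048073e+00,  9.05407128e-05,  2.80474213e+00]), 'force': array([-0.54976716,  0.42117973, -0.75531378]), 'moment': array([ 0.01401829, -0.00798854, -0.01591185]), 'grip_width': 0.08539580933773858}
0.0187
side {'K': array([[487.24137585,   0.        , 275.61694818],
       [  0.        , 487.24137585, 201.7871123 ],
       [  0.        ,   0.        ,   1.        ]]), 'R': array([[ 0.98622464, -0.16514293,  0.00942183],
       [-0.08052867, -0.5291066 , -0.8447256 ],
       [ 0.14448561,  0.83233048, -0.5351167 ]]), 't': array([-0.55107763,  0.1244991 ,  0.90938228])}
top {'K': array([[384.48663244,   0.        
[... 178 characters left out ...]
0e-04],
       [-9.67943864e-01, -1.51568116e-02, -2.50708889e-01],
       [ 2.50665636e-01,  4.71989910e-03, -9.68062220e-01]]), 't': array([-0.02116874,  0.58875526,  0.6850449 ])}
wrist {'K': array([[325.1922621 ,   0.        , 282.52323903],
       [  0.        , 325.1922621 , 208.39259495],
       [  0.        ,   0.        ,   1.        ]]), 'mount': array([[-2.18195340e-04, -9.54519222e-01, -2.98149302e-01,
         7.61244711e-02],
       [ 9.99999792e-01, -3.89377104e-04,  5.14750949e-04,
         4.82880871e-04],
       [-6.07432187e-04, -2.98149128e-01,  9.54519109e-01,
        -1.42326583e-01],
       [ 0.00000000e+00,  0.00000000e+00,  0.00000000e+00,
         1.00000000e+00]])}
```

View pics/top0.png

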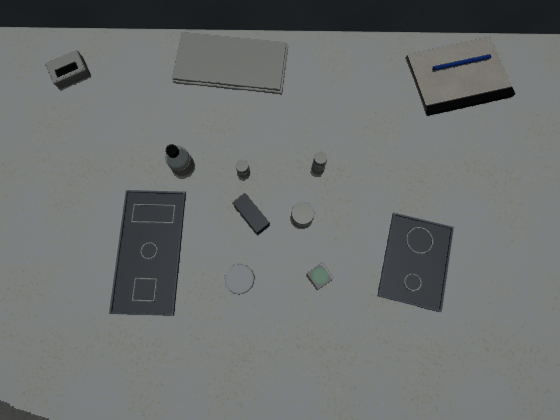

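View pics/side0.png

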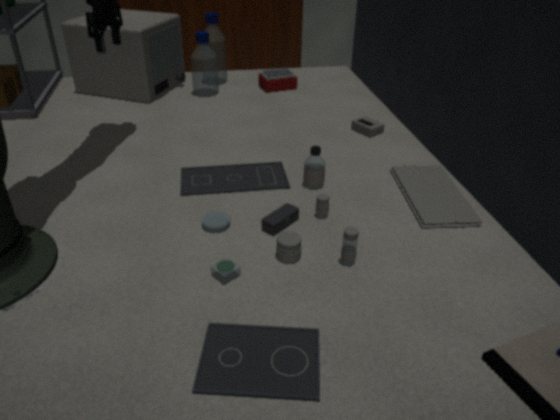

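View pics/wrist0.png

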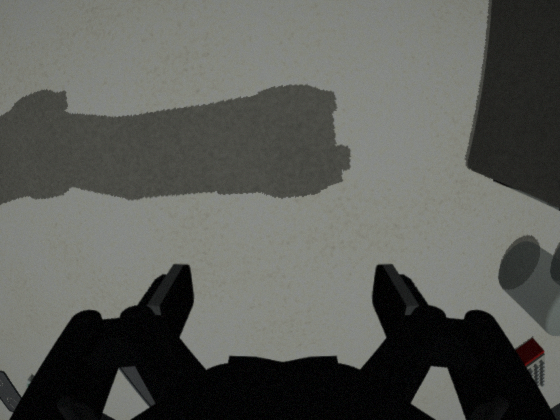

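The top view (image up = +x, left = +y) shows the long tray at (148,253), with its oblong at the far end, and the short tray at (416,262). The stock is:
- short vial at (242,168)
- tall vial at (318,163)
- slide box at (251,214)
- jar at (302,214)
- covered dish at (239,279)
- square dish at (319,276)
- bottle at (178,158)

The side view confirms that the right-hand vial is the tall one.

```bash
cat > h.py <<'E'
import numpy as np, cv2
from scipy.spatial.transform import Rotation as Ro
from workcell import bot
def Rt(s): 
    return Ro.from_euler('xyz',s["tool_rot"]).as_matrix()
def rays(f,px,s=None):
    """origin, dirs in world"""
    px=np.atleast_2d(np.asarray(px,float)); K=f["K"]
    if "mount" in f:
        d=(px-[K[0,2],K[1,2]])/K[0,0]; r=np.linalg.norm(d,axis=1)+1e-12
        c=np.c_[d/r[:,None]*np.sin(r)[:,None],np.cos(r)]
        M=f["mount"]; R=Rt(s); return R@M[:3,3]+s["position"], c@M[:3,:3].T@R.T
    c=np.c_[(px-[K[0,2],K[1,2]])/K[0,0],np.ones(len(px))]
    return -f["R"].T@f["t"], c@f["R"]
def onplane(f,px,z,s=None):
    o,d=rays(f,px,s); return o+d*((z-o[2])/d[:,2])[:,None]
def proj(f,X,s=None):
    X=np.atleast_2d(X); K=f["K"]
    if "mount" in f:
        M=f["mount"]; R=Rt(s); c=((X-s["position"])@R-M[:3,3])@M[:3,:3]
        rr=np.hypot(c[:,0],c[:,1])+1e-12; th=np.arctan2(rr,c[:,2])
        return c[:,:2]/rr[:,None]*(th*K[0,0])[:,None]+[K[0,2],K[1,2]]
    c=X@f["R"].T+f["t"]; return c[:,:2]/c[:,2:]*K[0,0]+[K[0,2],K[1,2]]
def grab(n,name=None,scale=1):
    s=bot.observe(); f=bot.grab_frame(n)
    if name: cv2.imwrite(f"pics/{name}.png",f["image"][:,:,::-1])
    return s,f
E
python3 - <<'E'
from h import *
im=cv2.imread("pics/top0.png")
big=cv2.resize(im[130:330,100:300],None,fx=4,fy=4,interpolation=cv2.INTER_CUBIC)[:600]
cv2.imwrite("pics/c1.png",np.clip(big*1.8,0,255).astype('uint8')[:,:800])
big=cv2.resize(im[140:320,270:470],None,fx=3.3,fy=3.3,interpolation=cv2.INTER_CUBIC)
cv2.imwrite("pics/c2.png",np.clip(big*1.8,0,255).astype('uint8')[:600,:800])
s,f=grab("top")
for nm,ps,z in [("lt corners",[(127,191),(186,192),(174,315),(110,314)],.006),("st corners",[(393,214),(453,227),(441,310),(378,296)],.006)]:
    P=onplane(f,ps,z); print(nm,P.round(3).tolist(),np.linalg.norm(np.diff(P,axis=0),axis=1).round(3))
for nm,p,z in [("oblong",(153,213.5),.003),("circ",(149,250.5),.003),("sq",(144.5,289.5),.003),("sc",(413,282.5),.003),("lc",(420,240.5),.003),("short cap",(242,164),.05),("tall cap",(320,158),.075),("jar lid",(302,212),.045),("petri",(239,278),.016),("dish",(319,274),.022),("box",(251,211),.03),("bottle",(172,150),.1)]:
    print(nm,onplane(f,p,z).round(3)[0])
E
```

```text
lt corners [[0.628, 0.33, 0.006], [0.628, 0.201, 0.006], [0.37, 0.205, 0.006], [0.37, 0.334, 0.006]] [0.129 0.257 0.129]
st corners [[0.585, -0.247, 0.006], [0.559, -0.373, 0.006], [0.388, -0.332, 0.006], [0.414, -0.207, 0.006]] [0.129 0.175 0.128]
oblong [0.579 0.27  0.003]
circ [0.499 0.27  0.003]
sq [0.419 0.271 0.003]
sc [ 0.442 -0.281  0.003]
lc [ 0.529 -0.301  0.003]
short cap [0.678 0.077 0.05 ]
tall cap [ 0.684 -0.084  0.075]
jar lid [ 0.578 -0.05   0.045]
petri [0.445 0.077 0.016]
dish [ 0.455 -0.085  0.022]
box [0.582 0.056 0.03 ]
bottle [0.687 0.211 0.1  ]
```

View pics/c1.png

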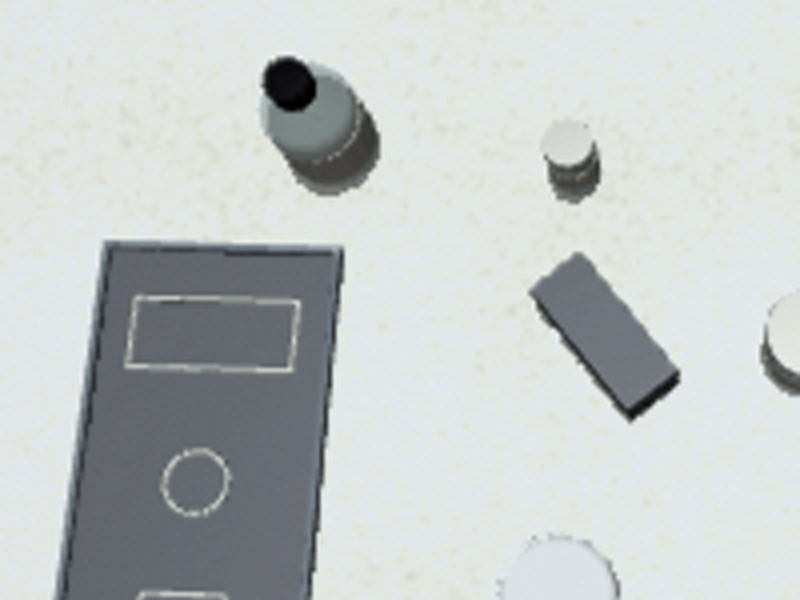

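View pics/c2.png

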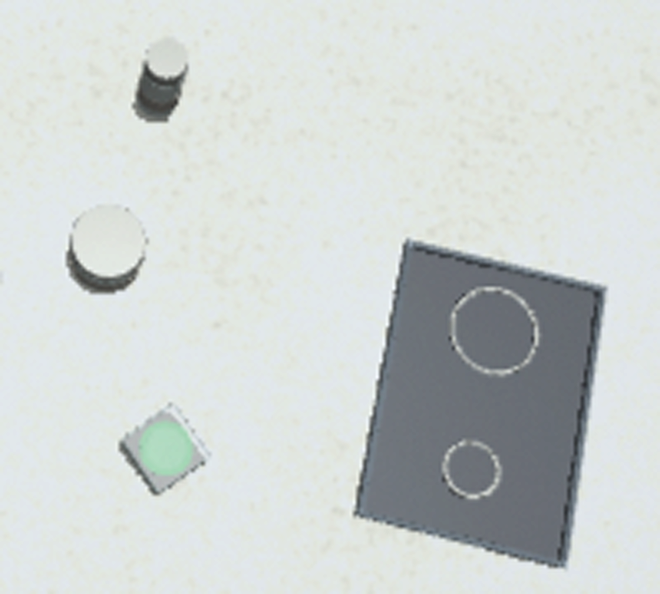

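>>> {"fn": "servo_tool", "kwargs": {"rows": [[[-5.1, -3.3, 0, 0, 0, 0], [-5.1, -3.3, 0, 0, 0, 0], [-5.1, -3.3, 0, 0, 0, 0], [-5.1, -3.3, 0, 0, 0, 0], [-5.1, -3.3, 0, 0, 0, 0]]], "grip": 1, "squeeze": 40}}

```text
clock: 0.82
position: [0.3937, 0.3482, 0.2314]
tool_rot: [3.141, 0.0, 2.805]
force: [0.4, 0.6, 0.3]
grip_width: 0.0854
```

>>> {"fn": "servo_tool", "kwargs": {"rows": [[[-5.1, -3.3, 0, 0, 0, 0], [0, 0, 0, 0, 0, 9], [0, 0, 0, 0, 0, 9], [0, 0, 0, 0, 0, 9], [0, 0, 0, 0, 0, 9]]]}}

```text
clock: 1.45
position: [0.4299, 0.3018, 0.2312]
tool_rot: [-3.141, -0.0, 2.171]
force: [-0.4, -0.1, 0.0]
grip_width: 0.0854
```

```bash
cat >> h.py <<'E'
def delta(x,y,z,yawdeg):
    s=bot.observe(); R=Rt(s); d=R.T@(np.array([x,y,z])-s["position"])*100
    yw=np.degrees(s["tool_rot"][2]); t=(yw-yawdeg+180)%360-180
    print("shift cm",d.round(2),"turn z deg",round(t,1),"| now",s["position"].round(4),round(yw,1),"clk",round(s["clock"],2))
E
python3 - <<'E'
from h import *
s,f=grab("wrist","w1"); print(s["position"],s["tool_rot"])
E
```

```text
[0.4299087  0.30178967 0.23124775] [-3.14147904e+00 -1.25206734e-05  2.17112264e+00]
```

View pics/w1.png

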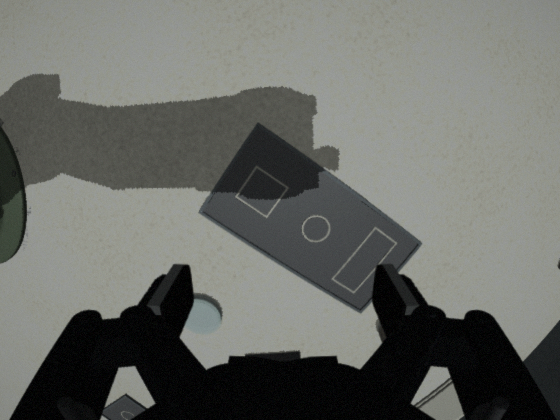

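The wrist view shows the whole long tray: square at (262,191), circle at (316,229) and oblong at (365,260). I'll extract the outlines.

```bash
cat >> h.py <<'E'
def outlines(f,s=None,z=0.003,dark=85,minpx=60,poly=None):
    """thin bright outlines on a dark tray: returns list (bbox centre px, world pts)"""
    g=cv2.cvtColor(f["image"],cv2.COLOR_RGB2GRAY)
    th=cv2.morphologyEx(g,cv2.MORPH_TOPHAT,np.ones((7,7)))
    m=(th>12).astype('uint8')
    if poly is not None:
        k=np.zeros_like(m); cv2.fillPoly(k,[np.int32(poly)],1); m&=k
    m=cv2.morphologyEx(m,cv2.MORPH_CLOSE,np.ones((3,3)))
    n,l,st,c=cv2.connectedComponentsWithStats(m,connectivity=8)
    out=[]
    for i in range(1,n):
        if st[i,4]<minpx: continue
        ys,xs=np.nonzero(l==i); P=onplane(f,np.c_[xs,ys],z,s)
        out.append((st[i],P))
    return out
def rect(P):
    (c,wh,a)=cv2.minAreaRect(P[:,:2].astype(np.float32)*1000); return np.array(c),np.array(wh),a
E
python3 - <<'E'
from h import *
im=cv2.imread("pics/w1.png")
s=dict(position=np.array([0.4299087,0.30178967,0.23124775]),tool_rot=np.array([-3.14147904,-1.25e-5,2.17112264]))
f=bot.grab_frame("wrist"); 
for st,P in outlines(f,s,poly=[(258,132),(412,243),(362,303),(208,210)]):
    c,wh,a=rect(P); print(st,"ctr",c.round(1),"wh",wh.round(1),"ang",round(a,1))
for nm,ps in [("lt",[(259,123),(421,242),(361,311),(200,212)])]:
    P=onplane(f,ps,.006,s); print(P.round(4).tolist(),P.mean(0),np.linalg.norm(np.diff(P,axis=0),axis=1))
# petri
E
```

```text
[235 166  54  53 402] ctr [420.6 272.1] wh [47.2 47.5] ang 89.9
[301 214  30  29 251] ctr [500.7 272. ] wh [36.3 36.1] ang 21.9
[332 226  66  67 486] ctr [580.7 271.4] wh [92.3 42.6] ang 89.5
[[0.3736, 0.3383, 0.006], [0.6279, 0.335, 0.006], [0.6271, 0.2086, 0.006], [0.3718, 0.2101, 0.006]] [0.50010506 0.27300401 0.006     ] [0.25430871 0.1264107  0.25524665]
```

```bash
python3 - <<'E'
from h import *
delta(.456,-.085,.15,124.4)
E
```

```text
shift cm [-33.34 -19.8    8.13] turn z deg 0.2 | now [0.4298 0.3019 0.2312] 124.6 clk 1.55
```

>>> {"fn": "servo_tool", "kwargs": {"rows": [[[-4.8, -2.8, 1.0, 0, 0, 0], [-4.8, -2.8, 1.0, 0, 0, 0], [-4.8, -2.8, 1.0, 0, 0, 0], [-4.8, -2.8, 1.0, 0, 0, 0], [-4.8, -2.8, 1.0, 0, 0, 0]]]}}

```text
clock: 2.17
position: [0.4514, 0.0232, 0.1812]
tool_rot: [3.141, 0.0, 2.181]
force: [1.3, 0.2, 0.1]
grip_width: 0.0853
```

>>> {"fn": "servo_tool", "kwargs": {"rows": [[[-4.7, -2.9, 1.5, 0, 0, 0], [-4.7, -2.9, 1.6, 0, 0, 0], [0, 0, 0, 0, 0, 0], [0, 0, 0, 0, 0, 0]]]}}

```text
clock: 2.68
position: [0.4573, -0.0852, 0.1503]
tool_rot: [3.142, -0.0, 2.179]
force: [0.3, 0.3, -0.4]
grip_width: 0.0852
```

```bash
python3 - <<'E'
from h import *
s,f=grab("wrist","w2"); print(repr(s["position"]),repr(s["tool_rot"]))
print(s["qpos"].round(2))
E
```

```text
array([ 0.45729007, -0.08520864,  0.1502832 ]) array([ 3.14155226e+00, -3.59536971e-04,  2.17877239e+00])
[-0.14  0.41  0.26  2.1  -0.16  0.66  0.83]
```

View pics/w2.png

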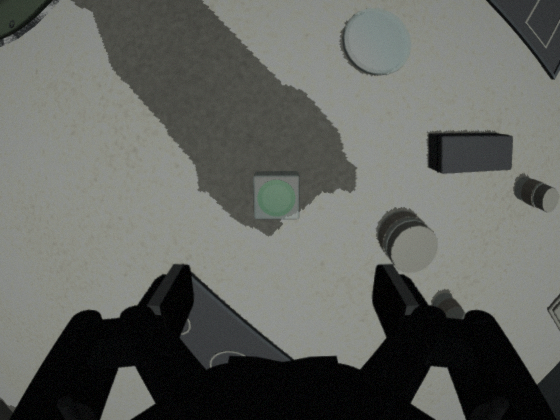

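The wrist view shows the dish at about (277,196), almost square with the image. I'll measure its green well and its top face.

```bash
python3 - <<'E'
from h import *
im=cv2.imread("pics/w2.png")
cv2.imwrite("pics/w2c.png",np.clip(cv2.resize(im[155:240,235:320],None,fx=7,fy=7,interpolation=cv2.INTER_NEAREST)*1.6,0,255).astype('uint8'))
s,f=grab("wrist")
r,g,b=[f["image"][:,:,i].astype(int) for i in range(3)]
m=((g-r>15)&(g-b>5)).astype('uint8'); m[:150]=0;m[250:]=0; m[:,:230]=0;m[:,330:]=0
cs,_=cv2.findContours(m,0,2); c=max(cs,key=cv2.contourArea); print("well px",cv2.minEnclosingCircle(c),cv2.boundingRect(c))
P=onplane(f,c[:,0].astype(float),.021,s); print("well",rect(P))
E
```

```text
well px ((275.2742004394531, 198.1774139404297), 18.993558883666992) (257, 180, 38, 37)
well (array([452.39541626, -87.08944702]), array([32.25360107, 32.4467659 ]), 34.775917053222656)
```

View pics/w2c.png

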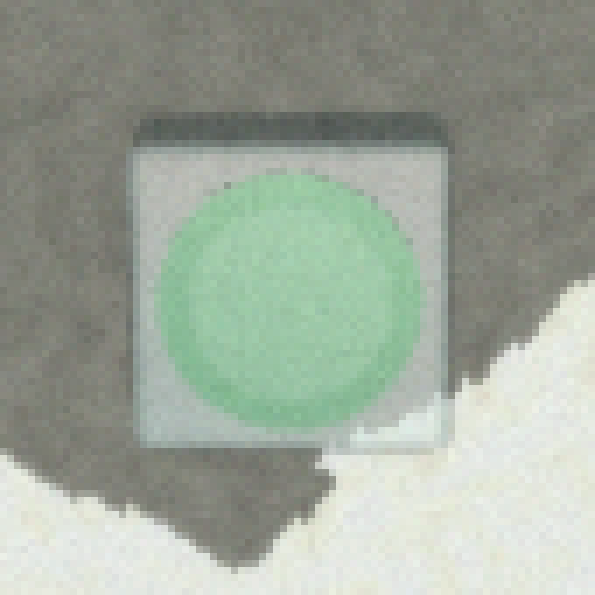

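```bash
python3 - <<'E'
from h import *
s,f=grab("wrist")
P=onplane(f,[(254,175.8),(299.3,175.8),(298.9,218.8),(254.4,218.8)],.022,s); print(P.round(4).tolist(),P.mean(0).round(4)); d=np.diff(P,axis=0); print(np.linalg.norm(d,axis=1),np.degrees(np.arctan2(d[:,1],d[:,0])))
for z in (.05,.0): print("->"); delta(.4526,-.087,z,124.4)
E
```

```text
[[0.4261, -0.0806, 0.022], [0.4578, -0.0587, 0.022], [0.48, -0.0902, 0.022], [0.4478, -0.1127, 0.022]] [ 0.4529 -0.0856  0.022 ]
[0.03852171 0.03862481 0.03930389] [  34.79609736  -54.83124223 -145.11595124]
->
shift cm [ 0.06 -0.57 10.05] turn z deg 0.5 | now [ 0.4575 -0.0842  0.1505] 124.9 clk 2.83
->
shift cm [ 0.06 -0.57 15.05] turn z deg 0.5 | now [ 0.4575 -0.0842  0.1505] 124.9 clk 2.83
```

>>> {"fn": "servo_tool", "kwargs": {"rows": [[[0.1, -0.5, 4.5, 0, 0, 0], [0, 0, 4.5, 0, 0, 0], [0, 0, 3.5, 0, 0, 0], [0, 0, 2.3, 0, 0, 0], [0, 0, 0, 0, 0, 0]]]}}

```text
clock: 3.45
position: [0.452, -0.0866, 0.0015]
tool_rot: [-3.14, -0.002, 2.178]
force: [1.2, -0.7, -0.5]
grip_width: 0.0854
```

>>> {"fn": "servo_tool", "kwargs": {"rows": [[[0, 0, 0, 0, 0, 0], [0, 0, 0, 0, 0, 0], [0, 0, 0, 0, 0, 0], [0, 0, 0, 0, 0, 0], [0, 0, 0, 0, 0, 0]]], "grip": -1, "squeeze": 40}}

```text
clock: 4.08
position: [0.4531, -0.0873, 0.0032]
tool_rot: [3.14, 0.001, 2.177]
force: [-1.0, 1.8, 13.7]
grip_width: 0.0394
```

>>> {"fn": "servo_tool", "kwargs": {"rows": [[[0, 0, -1, 0, 0, 0], [0, 0, -4, 0, 0, 0], [0, 0, -5, 0, 0, 0], [0, 0, 0, 0, 0, 0]]]}}

```text
clock: 4.58
position: [0.4542, -0.0876, 0.1058]
tool_rot: [3.137, 0.003, 2.176]
force: [-0.6, 0.8, -0.6]
grip_width: 0.0391
```

```bash
python3 - <<'E'
from h import *
s,f=grab("wrist","w3"); print(s["force"],s["position"],s["grip_width"])
delta(.4206,.272,.05,89.6)
E
```

```text
[-0.61778915  0.76808547 -0.6279808 ] [ 0.45424869 -0.08756144  0.10578995] 0.039130802167041664
shift cm [31.42 17.75  5.41] turn z deg 35.1 | now [ 0.4535 -0.0873  0.1042] 124.7 clk 4.62
```

View pics/w3.png

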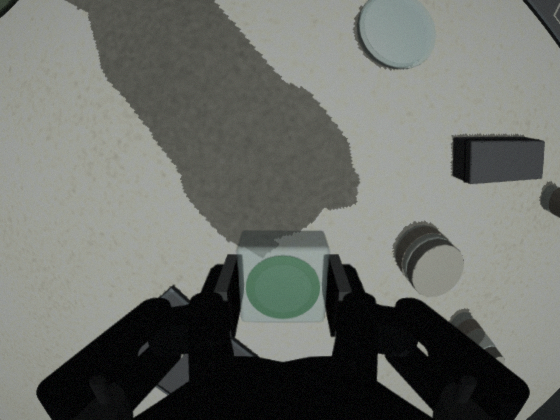

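The dish is held square in the jaws with its well at (283,287). I'll work out its offset from the TCP.

```bash
python3 - <<'E'
from h import *
s,f=grab("wrist")
r,g,b=[f["image"][:,:,i].astype(int) for i in range(3)]
m=((g-r>12)&(g-b>4)).astype('uint8'); m[:245]=0;m[330:]=0; m[:,:240]=0;m[:,330:]=0
c=max(cv2.findContours(m,0,2)[0],key=cv2.contourArea); print(cv2.boundingRect(c))
P=onplane(f,c[:,0].astype(float),s["position"][2]+.018,s); cc,wh,_=rect(P); print(wh)
print("offset in tool mm",Rt(s).T@(np.r_[cc/1000,0]-np.r_[s["position"][:2],0])*1000)
E
```

```text
(244, 253, 78, 68)
[34.30585098 35.17233276]
offset in tool mm [3.73711482e-01 2.93676802e-01 1.26376032e-04]
```

>>> {"fn": "servo_tool", "kwargs": {"rows": [[[5.3, 3.0, 0, 0, 0, 0], [5.3, 3.0, 0, 0, 0, 0], [5.3, 3.0, 0, 0, 0, 0], [5.3, 3.0, 0, 0, 0, 0], [5.3, 3.0, 0, 0, 0, 0]]]}}

```text
clock: 5.3
position: [0.4241, 0.2174, 0.1015]
tool_rot: [-3.14, 0.0, 2.176]
force: [1.0, -0.4, -0.1]
grip_width: 0.0393
```

>>> {"fn": "servo_tool", "kwargs": {"rows": [[[4.9, 2.7, 0, 0, 0, 0], [0, 0, 0, 0, 0, 9], [0, 0, 0, 0, 0, 9], [0, 0, 0, 0, 0, 9], [0, 0, 0, 0, 0, 8]]]}}

```text
clock: 5.92
position: [0.4188, 0.271, 0.1013]
tool_rot: [-3.14, 0.002, 1.561]
force: [0.1, 0.5, -0.7]
grip_width: 0.0393
```

>>> {"fn": "servo_tool", "kwargs": {"rows": [[[0, 0, 0, 0, 0, 0], [0, 0, 0, 0, 0, 0]]]}}

```text
clock: 6.18
position: [0.4191, 0.2713, 0.1018]
tool_rot: [-3.141, 0.001, 1.569]
force: [-0.8, -0.5, -0.1]
grip_width: 0.0389
```

```bash
python3 - <<'E'
from h import *
for i in range(3): delta(.4206,.272,.006,89.6); s,f=grab("wrist","w4")
E
```

```text
shift cm [0.08 0.15 9.58] turn z deg 0.3 | now [0.4191 0.2713 0.1018] 89.9 clk 6.17
shift cm [0.08 0.14 9.6 ] turn z deg 0.3 | now [0.4192 0.2712 0.102 ] 89.9 clk 6.22
shift cm [0.07 0.13 9.61] turn z deg 0.2 | now [0.4193 0.2713 0.1021] 89.8 clk 6.28
```

View pics/w4.png

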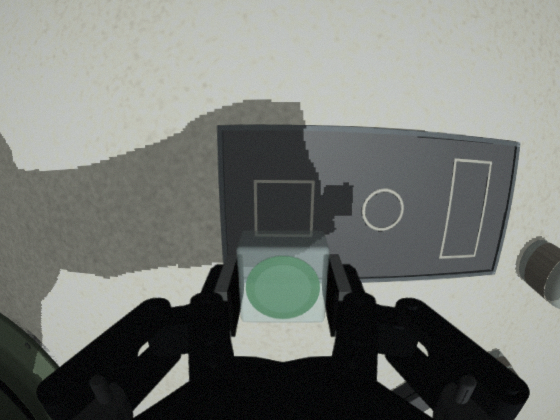

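```bash
python3 - <<'E'
from h import *
s,f=grab("wrist")
for st,P in outlines(f,s,poly=[(228,135),(510,150),(490,268),(340,275),(318,232),(235,232)]):
    c,wh,a=rect(P); print(st,"ctr",c.round(1),"wh",wh.round(1),"ang",round(a,1))
E
```

```text
[439 158  54 101 870] ctr [580.5 270.1] wh [91.6 42.1] ang 89.2
[253 180  62  53 581] ctr [420.3 274.1] wh [42.4 47. ] ang 89.8
[362 188  42  43 479] ctr [500.4 271.3] wh [35.2 36. ] ang 4.0
```

>>> {"fn": "servo_tool", "kwargs": {"rows": [[[0, 0.1, 4.5, 0, 0, 0.3], [0, 0, 3.5, 0, 0, 0], [0, 0, 1.0, 0, 0, 0], [0, 0, 0, 0, 0, 0], [0, 0, 0, 0, 0, 0]]]}}

```text
clock: 7.0
position: [0.421, 0.2718, 0.0135]
tool_rot: [3.14, -0.001, 1.56]
force: [-0.7, -1.0, -0.6]
grip_width: 0.039
```

```bash
python3 - <<'E'
from h import *
for i in range(3): delta(.4205,.2716,.0062,89.5); s,f=grab("wrist","w5")
print(s["force"])
E
```

```text
shift cm [-0.02 -0.05  0.73] turn z deg -0.1 | now [0.421  0.2718 0.0135] 89.4 clk 7.0
shift cm [-0.03 -0.04  0.72] turn z deg -0.1 | now [0.4209 0.2719 0.0134] 89.4 clk 7.05
shift cm [-0.03 -0.03  0.71] turn z deg -0.1 | now [0.4208 0.2719 0.0133] 89.4 clk 7.1
[ 0.88873217  0.97493157 -1.41721191]
```

View pics/w5.png

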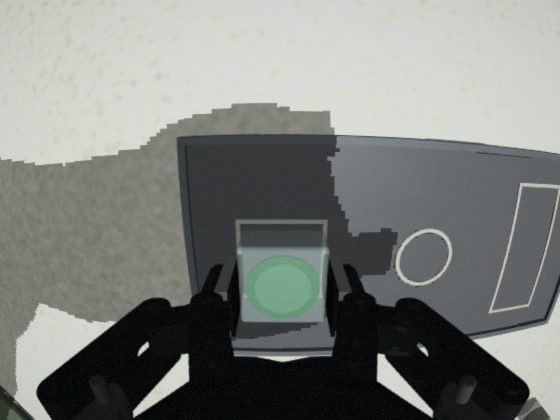

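>>> {"fn": "servo_tool", "kwargs": {"rows": [[[0, 0, 0.5, 0, 0, 0], [0, 0, 0.2, 0, 0, 0], [0, 0, 0, 0, 0, 0]]]}}

```text
clock: 7.52
position: [0.4204, 0.2717, 0.006]
tool_rot: [-3.142, -0.001, 1.56]
force: [-4.9, -1.2, 24.0]
grip_width: 0.0397
```

>>> {"fn": "servo_tool", "kwargs": {"rows": [[[0, 0, 0, 0, 0, 0], [0, 0, 0, 0, 0, 0], [0, 0, 0, 0, 0, 0]]], "grip": 0.4}}

```text
clock: 7.9
position: [0.4203, 0.2714, 0.0052]
tool_rot: [-3.141, 0.0, 1.56]
force: [-0.3, 0.7, 1.2]
grip_width: 0.0596
```

>>> {"fn": "servo_tool", "kwargs": {"rows": [[[0, 0, -2, 0, 0, 0], [0, 0, -5, 0, 0, 0], [0, 0, -5, 0, 0, 0], [0, 0, 0, 0, 0, 0], [0, 0, 0, 0, 0, 0]]]}}

```text
clock: 8.52
position: [0.42, 0.2716, 0.125]
tool_rot: [-3.141, -0.0, 1.561]
force: [1.3, -0.4, -0.6]
grip_width: 0.0597
```

```bash
cat >> h.py <<'E'
def green(f,s,z,box,t=12):
    x0,y0,x1,y1=box
    r,g,b=[f["image"][:,:,i].astype(int) for i in range(3)]
    m=np.zeros(g.shape,'uint8'); m[y0:y1,x0:x1]=((g-r>t)&(g-b>4))[y0:y1,x0:x1]
    c=max(cv2.findContours(m,0,2)[0],key=cv2.contourArea)
    P=onplane(f,c[:,0].astype(float),z,s); return cv2.boundingRect(c),rect(P)
E
python3 - <<'E'
from h import *
s,f=grab("wrist","w6"); print(green(f,s,.024,(200,180,340,340)))
s,f=grab("top","t6"); print(green(f,s,.024,(110,260,180,320)))
s,f=grab("top"); im=f["image"][260:320,105:185,::-1]; cv2.imwrite("pics/t6c.png",np.clip(cv2.resize(im,None,fx=8,fy=8)*1.8,0,255).astype('uint8'))
E
```

```text
((262, 188, 43, 41), (array([420.63659668, 272.3600769 ]), array([32.87086105, 33.09474182]), 89.41986083984375))
((132, 280, 17, 18), (array([420.51968384, 272.66104126]), array([32.3237915 , 32.28149414]), 67.92288970947266))
```

View pics/w6.png

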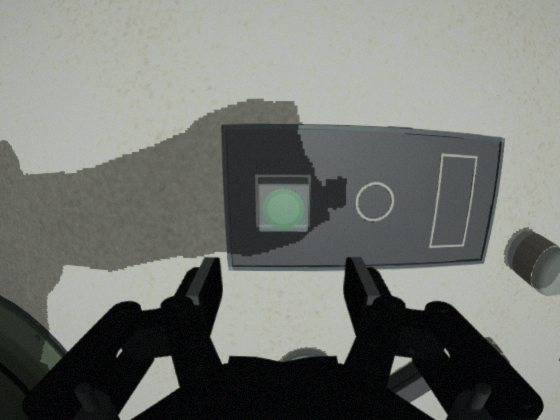

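View pics/t6c.png

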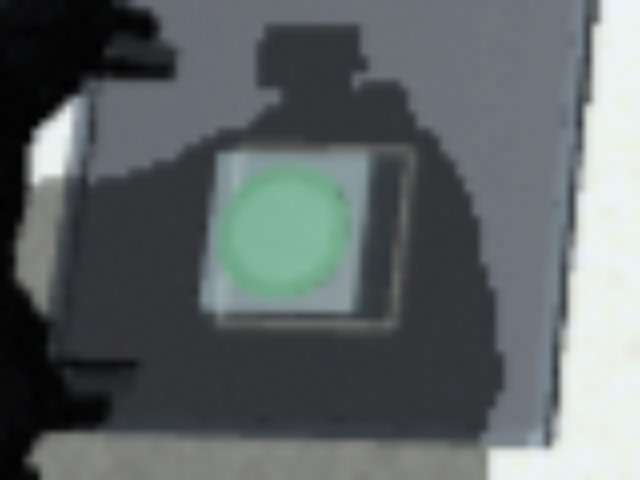

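The dish is within 1 mm of its outline and squared up. Next is the short vial.

```bash
python3 - <<'E'
from h import *
delta(.678,.077,.15,89.5)
E
```

```text
shift cm [-19.14  26.    -2.57] turn z deg -0.1 | now [0.42   0.271  0.1243] 89.4 clk 8.68
```

>>> {"fn": "servo_tool", "kwargs": {"rows": [[[-3.2, 4.3, -0.5, 0, 0, 0], [-3.2, 4.3, -0.5, 0, 0, 0], [-3.2, 4.3, -0.5, 0, 0, 0], [-3.2, 4.3, -0.5, 0, 0, 0], [-3.2, 4.3, -0.5, 0, 0, 0]]], "grip": 0.18}}

```text
clock: 9.3
position: [0.6346, 0.1078, 0.1493]
tool_rot: [-3.14, 0.0, 1.56]
force: [0.1, 0.3, 0.4]
grip_width: 0.0508
```

>>> {"fn": "servo_tool", "kwargs": {"rows": [[[-3.2, 4.3, 0, 0, 0, 0], [0, 0, 0, 0, 0, 0], [0, 0, 0, 0, 0, 0]]]}}

```text
clock: 9.68
position: [0.6757, 0.0767, 0.149]
tool_rot: [-3.14, 0.0, 1.56]
force: [0.2, -0.1, -0.5]
grip_width: 0.0505
```

```bash
python3 - <<'E'
from h import *
s,f=grab("wrist","w7"); print(repr(s["position"]),repr(s["tool_rot"]),s["grip_width"])
print(proj(f,[[.678,.077,.05]],s), s["qpos"].round(2))
E
```

```text
array([0.6756651 , 0.07670789, 0.148988  ]) array([-3.13956264e+00,  9.26053485e-05,  1.55994918e+00]) 0.05046878832218184
[[285.45295046 209.71021389]] [-0.48  0.75  0.47  1.53 -0.39  0.96  0.1 ]
```

View pics/w7.png

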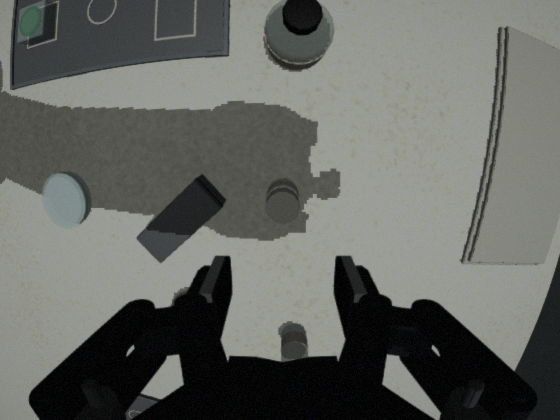

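```bash
python3 - <<'E'
import cv2,numpy as np
im=cv2.imread("pics/w7.png")
cv2.imwrite("pics/w7c.png",np.clip(cv2.resize(im[165:240,240:320],None,fx=7,fy=7,interpolation=cv2.INTER_NEAREST).astype(float)*2.2,0,255).astype('uint8'))
E
```

```text
(no output)
```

View pics/w7c.png

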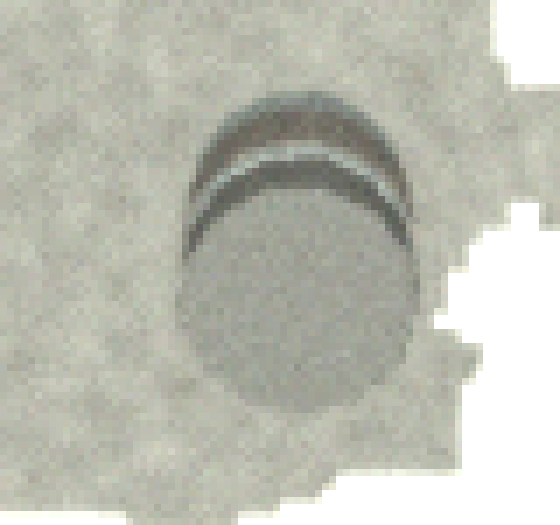

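The cap disc spans x 177–415 and y 187–412 in the crop, so its centre in the frame is at (282.3,207.8).

```bash
python3 - <<'E'
from h import *
s,f=grab("wrist")
P=onplane(f,[(282.3,207.8),(265.3,207.8),(299.3,207.8),(282.3,191.7),(282.3,223.9)],.05,s); print(P.round(4))
delta(*P[0,:2],.008,89.5)
E
```

```text
[[0.6754 0.0792 0.05  ]
 [0.6622 0.0794 0.05  ]
 [0.6887 0.0791 0.05  ]
 [0.6756 0.0921 0.05  ]
 [0.6753 0.0659 0.05  ]]
shift cm [ 0.15  0.   14.17] turn z deg -0.0 | now [0.6756 0.0777 0.1497] 89.5 clk 9.78
```

>>> {"fn": "servo_tool", "kwargs": {"rows": [[[0.2, 0, 3.0, 0, 0, 0], [0, 0, 4.0, 0, 0, 0], [0, 0, 4.0, 0, 0, 0], [0, 0, 3.0, 0, 0, 0], [0, 0, 0, 0, 0, 0]]]}}

```text
clock: 10.4
position: [0.6746, 0.0796, 0.0085]
tool_rot: [-3.138, 0.0, 1.561]
force: [-0.3, -0.3, 0.8]
grip_width: 0.0503
```

>>> {"fn": "servo_tool", "kwargs": {"rows": [[[0, 0, 0, 0, 0, 0], [0, 0, 0, 0, 0, 0], [0, 0, 0, 0, 0, 0], [0, 0, 0, 0, 0, 0]]], "grip": -1, "squeeze": 30}}

```text
clock: 10.9
position: [0.6772, 0.0792, 0.012]
tool_rot: [3.14, -0.001, 1.561]
force: [-1.4, 1.1, 7.9]
grip_width: 0.0263
```

>>> {"fn": "servo_tool", "kwargs": {"rows": [[[0, 0, -1, 0, 0, 0], [0, 0, -4, 0, 0, 0], [0, 0, -5, 0, 0, 0], [0, 0, 0, 0, 0, 0]]]}}

```text
clock: 11.4
position: [0.6785, 0.0787, 0.1153]
tool_rot: [3.135, -0.001, 1.56]
force: [0.9, -0.2, -0.6]
grip_width: 0.0267
```

```bash
python3 - <<'E'
from h import *
delta(.5005,.2715,.1,89.5)
s,f=grab("wrist","w8"); print(s["grip_width"])
E
```

```text
shift cm [ 19.08 -18.02   1.43] turn z deg -0.1 | now [0.6785 0.0787 0.1153] 89.4 clk 11.4
0.026721033491290284
```

View pics/w8.png

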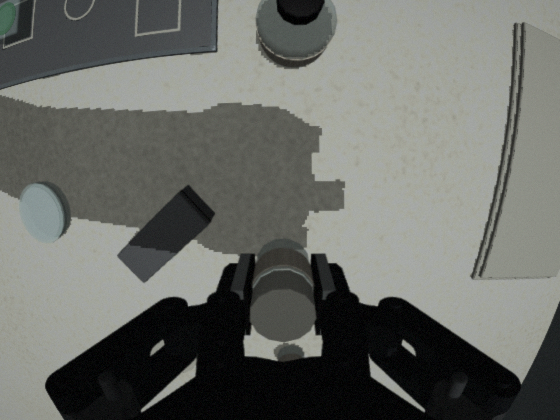

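```bash
python3 - <<'E'
import cv2,numpy as np
im=cv2.imread("pics/w8.png")
cv2.imwrite("pics/w8c.png",np.clip(cv2.resize(im[225:355,220:350],None,fx=4.5,fy=4.5,interpolation=cv2.INTER_NEAREST).astype(float)*2.2,0,255).astype('uint8'))
E
```

```text
(no output)
```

View pics/w8c.png

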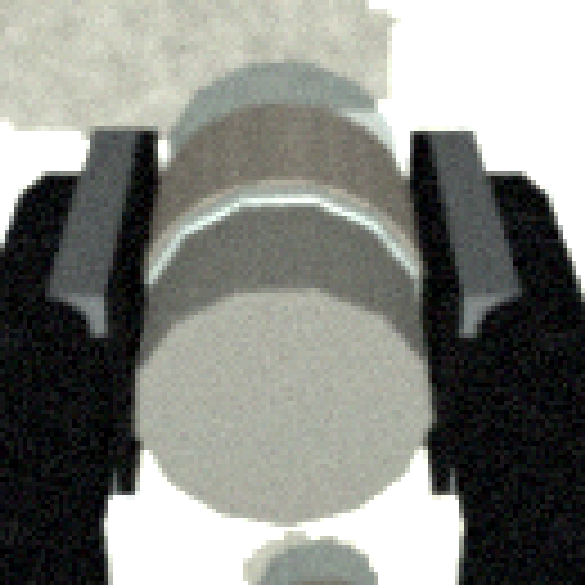

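>>> {"fn": "servo_tool", "kwargs": {"rows": [[[3.8, -3.6, 0, 0, 0, 0], [3.8, -3.6, 0, 0, 0, 0], [3.8, -3.6, 0, 0, 0, 0], [3.8, -3.6, 0, 0, 0, 0], [3.8, -3.6, 0, 0, 0, 0]]]}}

```text
clock: 12.08
position: [0.4967, 0.2716, 0.1099]
tool_rot: [-3.141, 0.0, 1.56]
force: [0.8, 0.6, -0.2]
grip_width: 0.0269
```

>>> {"fn": "servo_tool", "kwargs": {"rows": [[[0, 0, 0, 0, 0, 0], [0, 0, 0, 0, 0, 0], [0, 0, 0, 0, 0, 0]]]}}

```text
clock: 12.45
position: [0.4991, 0.2694, 0.1102]
tool_rot: [3.141, 0.001, 1.559]
force: [-0.1, -0.3, -1.1]
grip_width: 0.0271
```

```bash
python3 - <<'E'
from h import *
s,f=grab("wrist","w9"); print(s["force"],s["position"],s["tool_rot"])
delta(.5005,.2715,.015,89.5)
im=cv2.imread("pics/w9.png")
cv2.imwrite("pics/w9c.png",np.clip(cv2.resize(im[225:355,220:350],None,fx=4.5,fy=4.5,interpolation=cv2.INTER_NEAREST).astype(float)*2.,0,255).astype('uint8'))
E
```

```text
[-0.09041696 -0.29761295 -1.06942754] [0.49909447 0.26942125 0.11018401] [3.14138984e+00 5.49609113e-04 1.55856926e+00]
shift cm [0.21 0.14 9.52] turn z deg -0.2 | now [0.499  0.2695 0.1102] 89.3 clk 12.5
```

View pics/w9.png

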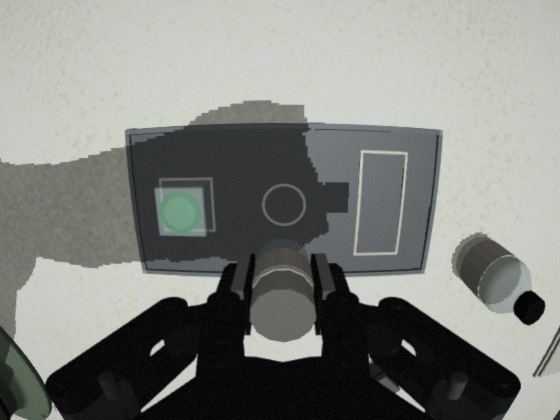

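View pics/w9c.png

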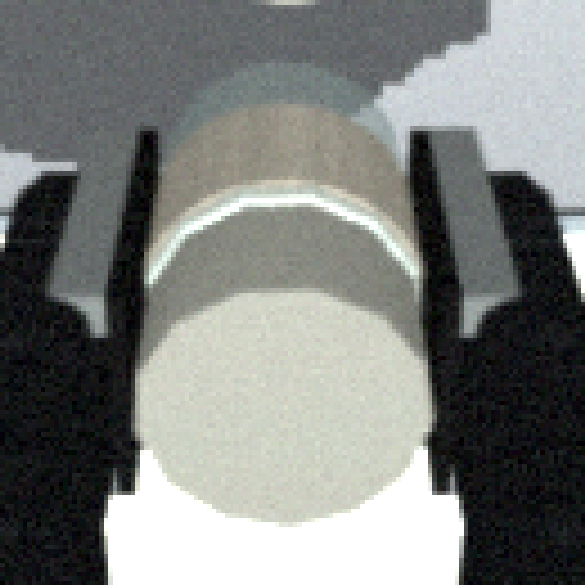

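```bash
python3 - <<'E'
from h import *
s,f=grab("wrist"); R=Rt(s)
for h in (.034,.038,.042):
    P=onplane(f,[(250,315.2),(316.7,315.2),(283.3,289.2),(283.3,341.2)],s["position"][2]+h,s); Q=(P-s["position"])@R*1000
    print(h,Q.mean(0).round(1),"wx",np.ptp(Q[:,0]).round(1),"wy",np.ptp(Q[:,1]).round(1))
for h in (-.016,-.012,-.008):
    P=onplane(f,[(283.3,238.8)],s["position"][2]+h,s); print("base edge tool",((P-s["position"])@R*1000).round(1))
for st,P in outlines(f,s,poly=[(135,135),(435,135),(425,265),(350,265),(315,245),(240,245),(220,250),(220,170),(140,170)]):
    c,wh,a=rect(P); print(st,"ctr",c.round(1),"wh",wh.round(1))
delta(.5005,.2715,.015,89.5)
E
```

```text
0.034 [ -2.9   0.6 -34. ] wx 26.7 wy 27.1
0.038 [  0.    0.6 -38. ] wx 25.7 wy 26.1
0.042 [  3.    0.6 -42. ] wx 24.7 wy 25.1
base edge tool [[10.5  0.7 16. ]]
base edge tool [[12.2  0.7 12. ]]
base edge tool [[13.9  0.7  8. ]]
[139 135  26   6  86] ctr [394.2 329.5] wh [ 4.1 22.5]
[ 353  149   56  107 1137] ctr [580.2 270.2] wh [91.7 41.9]
[262 183  45  43 462] ctr [500.5 271.6] wh [35.1 35.4]
shift cm [0.19 0.15 9.52] turn z deg -0.2 | now [0.499  0.2696 0.1102] 89.3 clk 12.55
```

>>> {"fn": "servo_tool", "kwargs": {"rows": [[[0.25, 0.1, 3.5, 0, 0, -0.2], [0, 0, 3.0, 0, 0, 0], [0, 0, 2.0, 0, 0, 0], [0, 0, 0.6, 0, 0, 0], [0, 0, 0, 0, 0, 0]]]}}

```text
clock: 13.18
position: [0.4997, 0.2729, 0.0196]
tool_rot: [3.141, 0.0, 1.563]
force: [0.0, -0.1, -0.8]
grip_width: 0.0268
```

>>> {"fn": "servo_tool", "kwargs": {"rows": [[[0, 0, 0.1, 0, 0, 0], [0, 0, 0, 0, 0, 0]]]}}

```text
clock: 13.42
position: [0.4996, 0.2734, 0.0189]
tool_rot: [3.141, -0.001, 1.564]
force: [0.8, 1.0, 0.3]
grip_width: 0.0269
```

```bash
python3 - <<'E'
from h import *
s,f=grab("wrist","w10"); print(s["force"])
delta(.5000,.2722,.015,89.5)
E
```

```text
[0.8018432  0.98705906 0.2737529 ]
shift cm [-0.12  0.04  0.38] turn z deg 0.1 | now [0.4996 0.2734 0.0188] 89.6 clk 13.47
```

View pics/w10.png

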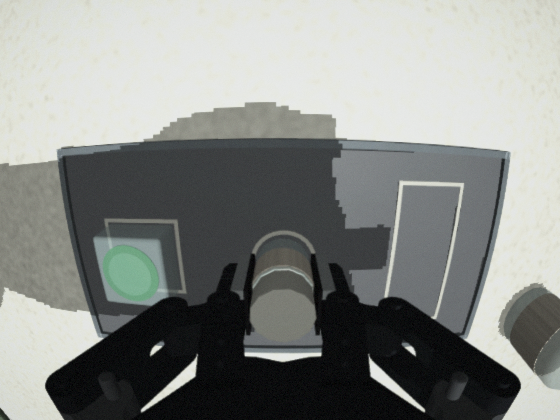

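>>> {"fn": "servo_tool", "kwargs": {"rows": [[[-0.1, 0, 0.2, 0, 0, 0], [0, 0, 0.1, 0, 0, 0], [0, 0, 0, 0, 0, 0]]]}}

```text
clock: 13.85
position: [0.4993, 0.2721, 0.0152]
tool_rot: [-3.141, 0.0, 1.564]
force: [0.2, 0.0, -0.7]
grip_width: 0.0269
```

```bash
python3 - <<'E'
from h import *
s,f=grab("wrist","w11"); print(s["force"])
delta(.5000,.2722,.015,89.5)
im=cv2.imread("pics/w11.png")
cv2.imwrite("pics/w11c.png",np.clip(cv2.resize(im[215:355,220:350],None,fx=4.2,fy=4.2,interpolation=cv2.INTER_NEAREST).astype(float)*2.2,0,255).astype('uint8'))
E
```

```text
[ 0.23965674  0.04007352 -0.66284293]
shift cm [0.01 0.06 0.03] turn z deg 0.1 | now [0.4994 0.2721 0.0153] 89.6 clk 13.9
```

View pics/w11c.png

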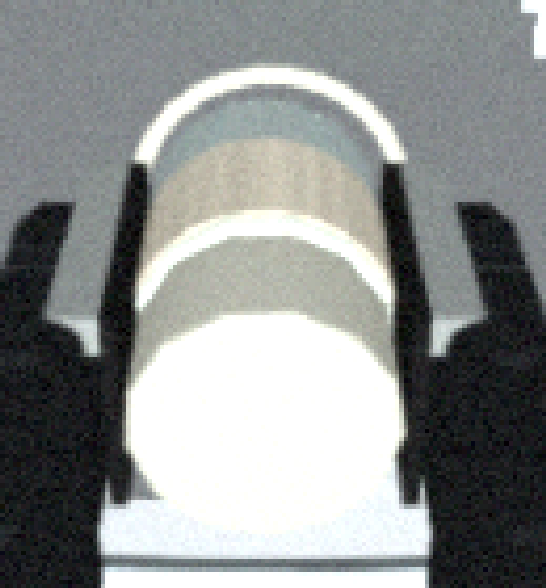

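>>> {"fn": "servo_tool", "kwargs": {"rows": [[[0, 0, 0.1, 0, 0, 0], [0, 0, 0, 0, 0, 0]]]}}

```text
clock: 14.15
position: [0.4995, 0.2722, 0.015]
tool_rot: [3.142, -0.001, 1.564]
force: [-4.5, -2.0, 15.9]
grip_width: 0.0269
```

>>> {"fn": "servo_tool", "kwargs": {"rows": [[[0, 0, 0.1, 0, 0, 0], [0, 0, 0, 0, 0, 0]]]}}

```text
clock: 14.4
position: [0.4995, 0.2722, 0.0148]
tool_rot: [3.142, -0.001, 1.564]
force: [-9.9, -4.3, 35.7]
grip_width: 0.0269
```

>>> {"fn": "servo_tool", "kwargs": {"rows": [[[0, 0, 0.1, 0, 0, 0], [0, 0, 0, 0, 0, 0]]]}}

```text
clock: 14.65
position: [0.4998, 0.2724, 0.0138]
tool_rot: [3.141, -0.001, 1.564]
force: [-7.7, -2.0, 34.0]
grip_width: 0.0272
```

Contact is made. I'll back off the pressure before releasing.

>>> {"fn": "servo_tool", "kwargs": {"rows": [[[0, 0, -0.1, 0, 0, 0], [0, 0, 0, 0, 0, 0]]]}}

```text
clock: 14.9
position: [0.4997, 0.2724, 0.014]
tool_rot: [3.141, -0.001, 1.564]
force: [-1.5, 0.5, 14.1]
grip_width: 0.0268
```

>>> {"fn": "servo_tool", "kwargs": {"rows": [[[0, 0, 0, 0, 0, 0], [0, 0, 0, 0, 0, 0], [0, 0, 0, 0, 0, 0]]], "grip": 0.2}}

```text
clock: 15.28
position: [0.4993, 0.2721, 0.0132]
tool_rot: [-3.141, 0.0, 1.564]
force: [-0.6, -0.0, -0.1]
grip_width: 0.0509
```

>>> {"fn": "servo_tool", "kwargs": {"rows": [[[0, 0, -3, 0, 0, 0], [0, 0, -5, 0, 0, 0], [0, 0, -5, 0, 0, 0], [0, 0, 0, 0, 0, 0], [0, 0, 0, 0, 0, 0]]]}}

```text
clock: 15.9
position: [0.499, 0.2722, 0.1429]
tool_rot: [-3.141, -0.0, 1.564]
force: [-0.3, -1.2, -1.0]
grip_width: 0.051
```

```bash
python3 - <<'E'
from h import *
s,f=grab("wrist","w12"); print(s["position"],s["tool_rot"])
im=cv2.imread("pics/w12.png")
cv2.imwrite("pics/w12c.png",np.clip(cv2.resize(im[165:255,240:330],None,fx=6.5,fy=6.5,interpolation=cv2.INTER_NEAREST).astype(float)*2.,0,255).astype('uint8'))
E
```

```text
[0.49900624 0.2722352  0.14291128] [-3.14115049e+00 -2.88667236e-05  1.56417889e+00]
```

View pics/w12c.png

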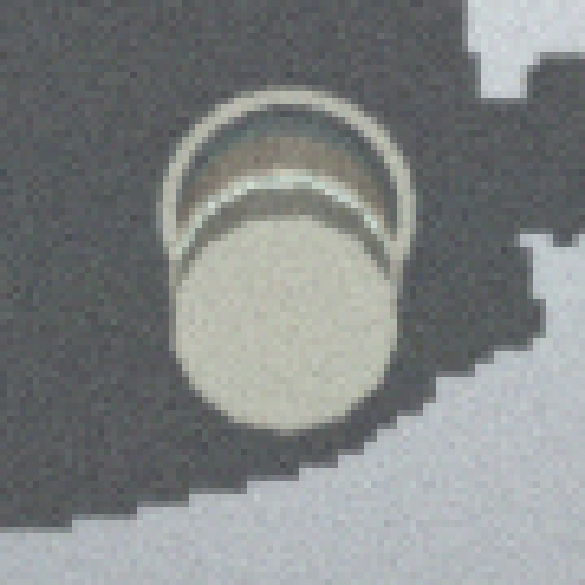

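```bash
python3 - <<'E'
from h import *
s,f=grab("wrist"); print("cap",onplane(f,[(283.8,214.5)],.053,s).round(4))
print("circle L/R outer",onplane(f,[(264.6,197),(304,197)],.003,s).round(4)," top outer",onplane(f,[(284.3,178.2)],.003,s).round(4))
st,ft=grab("top","t12")
im=ft["image"][230:270,120:180,::-1]; cv2.imwrite("pics/t12c.png",np.clip(cv2.resize(im,None,fx=10,fy=10).astype(float)*1.8,0,255).astype('uint8'))
print(onplane(ft,[(149,250)],.003))
delta(.582,.056,.15,39.5)
E
```

```text
cap [[0.4999 0.2715 0.053 ]]
circle L/R outer [[0.4828 0.2715 0.003 ]
 [0.5182 0.2713 0.003 ]]  top outer [[0.5006 0.2886 0.003 ]]
[[0.50034824 0.27002466 0.003     ]]
shift cm [-21.52   8.46  -0.76] turn z deg 50.1 | now [0.4989 0.2718 0.1422] 89.6 clk 16.05
```

View pics/t12c.png

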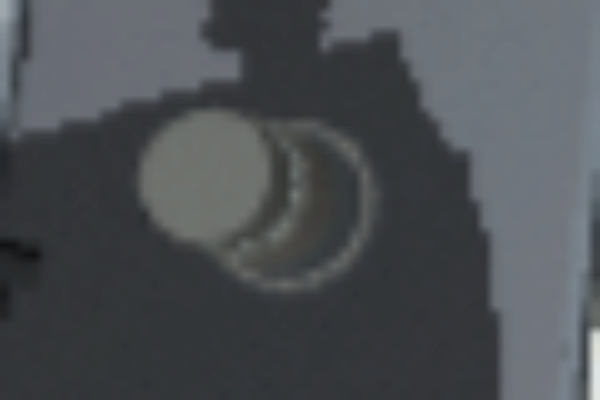

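The short vial is within 1 mm of its circle. Next is the slide box.

>>> {"fn": "servo_tool", "kwargs": {"rows": [[[-4.3, 1.7, 0, 0, 0, 0], [-4.3, 1.7, 0, 0, 0, 0], [-4.3, 1.7, 0, 0, 0, 0], [-4.3, 1.7, 0, 0, 0, 0], [-4.3, 1.7, 0, 0, 0, 0]]], "grip": 0.5}}

```text
clock: 16.68
position: [0.5829, 0.0549, 0.1424]
tool_rot: [-3.14, 0.0, 1.564]
force: [0.2, 1.1, -0.6]
grip_width: 0.0638
```

>>> {"fn": "servo_tool", "kwargs": {"rows": [[[0, 0, 0, 0, 0, 10], [0, 0, 0, 0, 0, 10], [0, 0, 0, 0, 0, 10], [0, 0, 0, 0, 0, 10], [0, 0, 0, 0, 0, 10]]]}}

```text
clock: 17.3
position: [0.5825, 0.0563, 0.1424]
tool_rot: [-3.141, 0.001, 0.685]
force: [0.2, 0.8, -0.7]
grip_width: 0.0642
```

>>> {"fn": "servo_tool", "kwargs": {"rows": [[[0, 0, 0, 0, 0, 0], [0, 0, 0, 0, 0, 0]]]}}

```text
clock: 17.55
position: [0.5827, 0.0564, 0.1429]
tool_rot: [-3.141, 0.001, 0.695]
force: [0.3, -0.3, -0.2]
grip_width: 0.064
```

```bash
python3 - <<'E'
from h import *
s,f=grab("wrist","w13"); print(s["position"],s["tool_rot"],s["qpos"].round(2))
im=cv2.imread("pics/w13.png")
cv2.imwrite("pics/w13c.png",np.clip(cv2.resize(im[140:270,210:350],None,fx=4.5,fy=4.5,interpolation=cv2.INTER_NEAREST).astype(float)*2.,0,255).astype('uint8'))
E
```

```text
[0.58268291 0.05644206 0.14286264] [-3.14142879e+00  7.96005060e-04  6.95191526e-01] [-0.68  0.7   0.73  1.81 -0.59  0.87 -0.54]
```

View pics/w13.png

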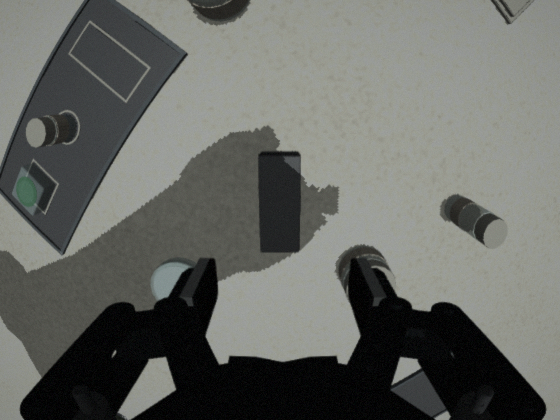

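View pics/w13c.png

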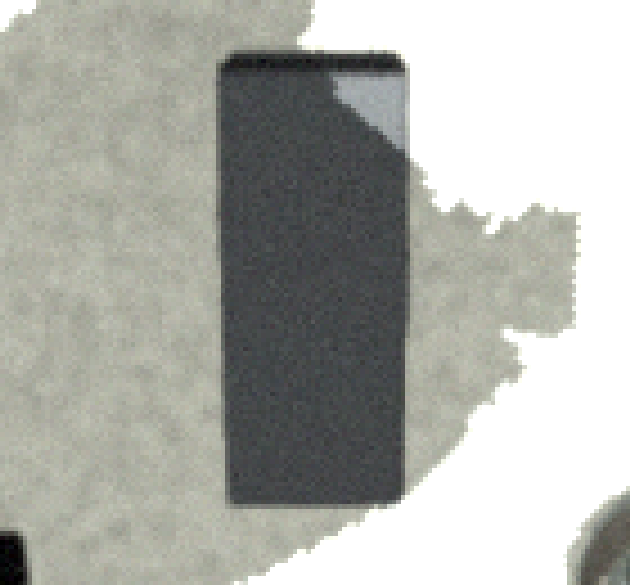

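The box is aligned with the image. Its top-face corners in the crop are (217,70), (407,70), (403,505) and (229,505).

```bash
python3 - <<'E'
from h import *
s,f=grab("wrist")
c=np.array([(217,70),(407,70),(403,505),(229,505)],float)/4.5+[210,140]
P=onplane(f,c,.03,s); print(P.round(4).tolist(),P.mean(0).round(4)); d=np.diff(P,axis=0); print(np.linalg.norm(d,axis=1),np.degrees(np.arctan2(d[:,1],d[:,0])))
e=P[3]-P[0]; print(np.degrees(np.arctan2(e[1],e[0])))
delta(*P.mean(0)[:2],.006,39.8)
E
```

```text
[[0.6016, 0.0975, 0.03], [0.6229, 0.0718, 0.03], [0.5591, 0.0179, 0.03], [0.5377, 0.0436, 0.03]] [0.5803 0.0577 0.03  ]
[0.03338347 0.08348808 0.03346731] [ -50.28020668 -139.83178772  129.83828262]
-139.8895943923216
shift cm [-0.11 -0.26 13.72] turn z deg -0.1 | now [0.5828 0.0564 0.1432] 39.7 clk 17.65
```

>>> {"fn": "servo_tool", "kwargs": {"rows": [[[-0.1, -0.25, 3.5, 0, 0, -0.4], [0, 0, 4.0, 0, 0, 0], [0, 0, 4.0, 0, 0, 0], [0, 0, 2.2, 0, 0, 0], [0, 0, 0, 0, 0, 0]]]}}

```text
clock: 18.27
position: [0.5801, 0.0574, 0.0056]
tool_rot: [-3.141, 0.001, 0.698]
force: [-0.6, 0.1, 1.6]
grip_width: 0.0638
```

>>> {"fn": "servo_tool", "kwargs": {"rows": [[[0, 0, 0, 0, 0, 0], [0, 0, 0, 0, 0, 0], [0, 0, 0, 0, 0, 0], [0, 0, 0, 0, 0, 0]]], "grip": -1, "squeeze": 40}}

```text
clock: 18.77
position: [0.5814, 0.058, 0.0078]
tool_rot: [3.141, -0.002, 0.698]
force: [-0.5, -0.7, 7.7]
grip_width: 0.0335
```

>>> {"fn": "servo_tool", "kwargs": {"rows": [[[0, 0, -1, 0, 0, 0], [0, 0, -4, 0, 0, 0], [0, 0, -5, 0, 0, 0], [0, 0, 0, 0, 0, 0], [0, 0, 0, 0, 0, 0]]]}}

```text
clock: 19.4
position: [0.5804, 0.0582, 0.1067]
tool_rot: [-3.141, -0.001, 0.699]
force: [0.3, -0.2, -0.5]
grip_width: 0.0333
```

```bash
python3 - <<'E'
from h import *
s,f=grab("wrist","w14"); print(s["position"],s["tool_rot"],s["grip_width"])
delta(.5804,.2705,.1,89.5)
im=cv2.imread("pics/w14.png")
cv2.imwrite("pics/w14c.png",np.clip(cv2.resize(im[190:380,210:350],None,fx=3,fy=3,interpolation=cv2.INTER_NEAREST).astype(float)*2.,0,255).astype('uint8'))
E
```

```text
[0.58042586 0.05823127 0.10671906] [-3.14143015e+00 -6.86908891e-04  6.98620397e-01] 0.033317404117129655
shift cm [ 13.68 -16.25   0.61] turn z deg -49.5 | now [0.5801 0.0581 0.1061] 40.0 clk 19.45
```

View pics/w14c.png

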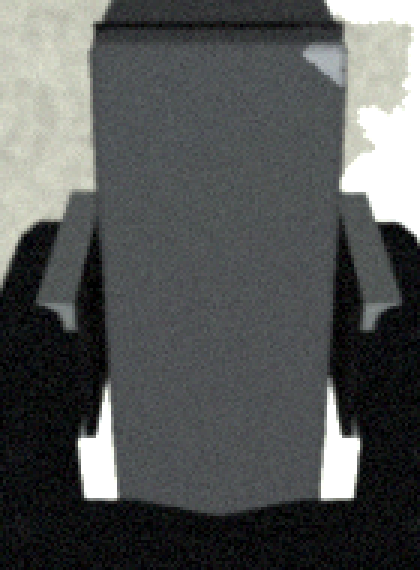

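>>> {"fn": "servo_tool", "kwargs": {"rows": [[[3.4, -4.1, 0, 0, 0, 0], [3.4, -4.1, 0, 0, 0, 0], [3.4, -4.1, 0, 0, 0, 0], [3.4, -4.0, 0, 0, 0, 0], [0, 0, 0, 0, 0, 0]]]}}

```text
clock: 20.08
position: [0.5785, 0.2746, 0.1046]
tool_rot: [-3.14, 0.001, 0.704]
force: [-0.5, -0.3, -0.6]
grip_width: 0.0332
```

>>> {"fn": "servo_tool", "kwargs": {"rows": [[[0, 0, 0, 0, 0, -10], [0, 0, 0, 0, 0, -10], [0, 0, 0, 0, 0, -10], [0, 0, 0, 0, 0, -10], [0, 0, 0, 0, 0, -9.5]]]}}

```text
clock: 20.7
position: [0.5796, 0.269, 0.1055]
tool_rot: [-3.14, 0.001, 1.567]
force: [0.3, 0.0, -0.3]
grip_width: 0.0331
```

>>> {"fn": "servo_tool", "kwargs": {"rows": [[[0, 0, 0, 0, 0, 0], [0, 0, 0, 0, 0, 0], [0, 0, 0, 0, 0, 0]]]}}

```text
clock: 21.08
position: [0.5798, 0.27, 0.106]
tool_rot: [-3.141, 0.0, 1.56]
force: [-0.0, 0.3, 0.1]
grip_width: 0.0334
```

```bash
python3 - <<'E'
from h import *
s,f=grab("wrist","w15"); print(s["position"],s["tool_rot"],s["grip_width"])
P=onplane(f,[(241,205),(325,205)],s["position"][2]+.0233,s); print("far edge tool mm",((P-s["position"])@Rt(s)*1000).round(1))
delta(.5804,.2705,.012,89.5)
E
```

```text
[0.57977209 0.26995339 0.10601929] [-3.14121000e+00  4.71818057e-04  1.55980653e+00] 0.033359306645502726
far edge tool mm [[ 40.9 -15.7 -23.3]
 [ 40.9  16.6 -23.3]]
shift cm [0.05 0.06 9.41] turn z deg -0.1 | now [0.5798 0.27   0.1061] 89.4 clk 21.12
```

View pics/w15.png

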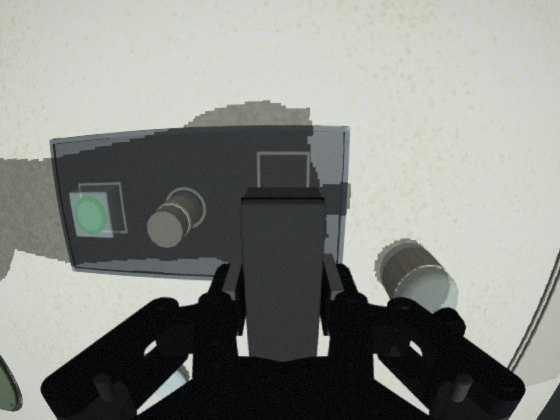

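>>> {"fn": "servo_tool", "kwargs": {"rows": [[[0.1, 0.04, 4.0, 0, 0, 0], [0, 0, 3.5, 0, 0, 0], [0, 0, 1.5, 0, 0, 0], [0, 0, 0, 0, 0, 0], [0, 0, 0, 0, 0, 0]]]}}

```text
clock: 21.75
position: [0.5811, 0.2713, 0.0176]
tool_rot: [3.14, -0.001, 1.562]
force: [0.6, 0.5, -0.5]
grip_width: 0.0331
```

```bash
python3 - <<'E'
from h import *
s,f=grab("wrist","w16"); print(s["position"],s["tool_rot"],s["force"])
delta(.5802,.2712,.010,89.5)
im=cv2.imread("pics/w16.png")
cv2.imwrite("pics/w16c.png",np.clip(cv2.resize(im[170:360,200:360],None,fx=3.1,fy=3.1,interpolation=cv2.INTER_NEAREST).astype(float)*2.,0,255).astype('uint8'))
E
```

```text
[0.58105569 0.27127058 0.01755855] [ 3.14016275e+00 -5.89599430e-04  1.56174329e+00] [ 0.58585023  0.53150429 -0.49667591]
shift cm [-0.02 -0.09  0.77] turn z deg -0.0 | now [0.5811 0.2714 0.0177] 89.5 clk 21.8
```

View pics/w16c.png

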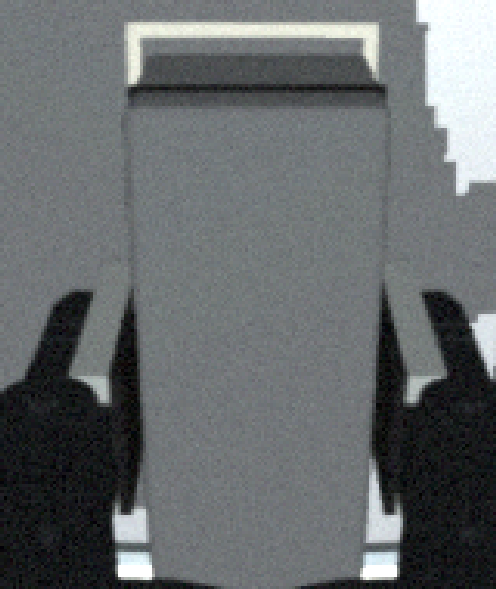

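>>> {"fn": "servo_tool", "kwargs": {"rows": [[[0, -0.06, 0.4, 0, 0, 0], [0, 0, 0.2, 0, 0, 0], [0, 0, 0, 0, 0, 0]]]}}

```text
clock: 22.18
position: [0.5798, 0.2713, 0.0108]
tool_rot: [3.141, -0.0, 1.562]
force: [-2.0, 0.5, 8.4]
grip_width: 0.0334
```

```bash
python3 - <<'E'
from h import *
s,f=grab("wrist","w17"); print(s["position"],s["tool_rot"],s["force"])
delta(.5802,.2712,.010,89.5)
im=cv2.imread("pics/w17.png")
cv2.imwrite("pics/w17c.png",np.clip(cv2.resize(im[170:240,220:350],None,fx=5,fy=5,interpolation=cv2.INTER_NEAREST).astype(float)*2.,0,255).astype('uint8'))
E
```

```text
[0.57978508 0.27125835 0.01079158] [ 3.14149833e+00 -4.71946164e-04  1.56205454e+00] [-2.00428118  0.54936389  8.42059599]
shift cm [-0.    0.04  0.08] turn z deg 0.0 | now [0.5798 0.2712 0.0108] 89.5 clk 22.23
```

View pics/w17c.png

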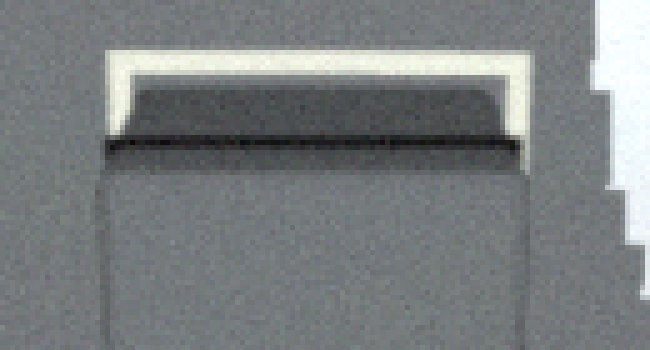

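The box touches down within about 0.6 mm of its outline and squared up. Releasing.

>>> {"fn": "servo_tool", "kwargs": {"rows": [[[0, 0, 0, 0, 0, 0], [0, 0, 0, 0, 0, 0], [0, 0, 0, 0, 0, 0]]], "grip": 0.3}}

```text
clock: 22.6
position: [0.5797, 0.2711, 0.0102]
tool_rot: [-3.142, 0.0, 1.562]
force: [-0.1, -0.3, 0.8]
grip_width: 0.0554
```

>>> {"fn": "servo_tool", "kwargs": {"rows": [[[0, 0, -3, 0, 0, 0], [0, 0, -5, 0, 0, 0], [0, 0, -6, 0, 0, 0], [0, 0, 0, 0, 0, 0], [0, 0, 0, 0, 0, 0]]]}}

```text
clock: 23.22
position: [0.5794, 0.2713, 0.1501]
tool_rot: [-3.141, -0.0, 1.562]
force: [-0.1, 0.7, -0.1]
grip_width: 0.0554
```

```bash
python3 - <<'E'
from h import *
s,f=grab("wrist","w18")
im=cv2.imread("pics/w18.png")
cv2.imwrite("pics/w18c.png",np.clip(cv2.resize(im[140:270,210:350],None,fx=4.5,fy=4.5,interpolation=cv2.INTER_NEAREST).astype(float)*2.,0,255).astype('uint8'))
delta(.684,-.084,.17,89.5)
E
```

```text
shift cm [-35.42  10.78  -2.05] turn z deg 0.0 | now [0.5792 0.2711 0.1495] 89.5 clk 23.27
```

View pics/w18c.png

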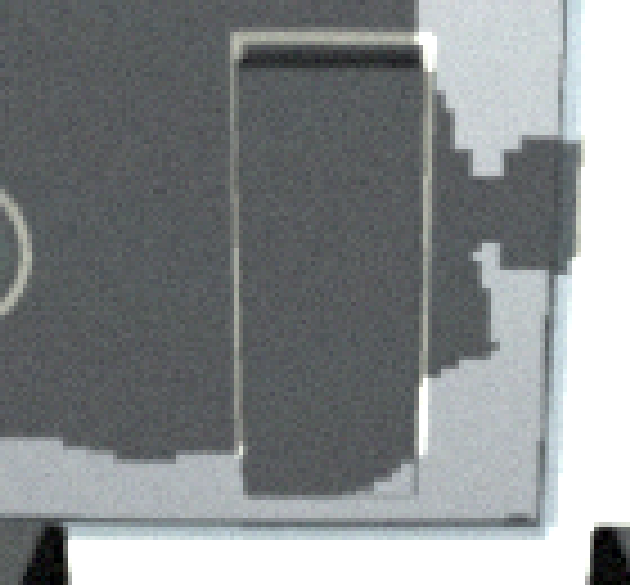

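The box sits evenly in its outline. Next is the tall vial.

>>> {"fn": "servo_tool", "kwargs": {"rows": [[[-5.1, 1.55, -0.5, 0, 0, 0], [-5.1, 1.55, -0.5, 0, 0, 0], [-5.1, 1.55, -0.5, 0, 0, 0], [-5.1, 1.55, -0.5, 0, 0, 0], [-5.0, 1.55, -0.5, 0, 0, 0]]], "grip": 0.3}}

```text
clock: 23.9
position: [0.6548, 0.0147, 0.1741]
tool_rot: [-3.14, 0.0, 1.562]
force: [0.9, -0.3, 0.1]
grip_width: 0.0558
```

>>> {"fn": "servo_tool", "kwargs": {"rows": [[[-5.0, 1.5, -0.5, 0, 0, 0], [-5.0, 1.5, -0.5, 0, 0, 0], [0, 0, 0, 0, 0, 0], [0, 0, 0, 0, 0, 0]]]}}

```text
clock: 24.4
position: [0.6836, -0.0836, 0.1839]
tool_rot: [-3.14, -0.0, 1.562]
force: [0.9, 0.6, -0.2]
grip_width: 0.0551
```

```bash
python3 - <<'E'
from h import *
s,f=grab("wrist","w19"); print(s["position"],s["tool_rot"])
im=cv2.imread("pics/w19.png")
cv2.imwrite("pics/w19c.png",np.clip(cv2.resize(im[140:270,210:350],None,fx=4.5,fy=4.5,interpolation=cv2.INTER_NEAREST).astype(float)*2.,0,255).astype('uint8'))
E
```

```text
[ 0.68363805 -0.08360314  0.18390381] [-3.13958560e+00 -3.96642257e-04  1.56178407e+00]
```

View pics/w19.png

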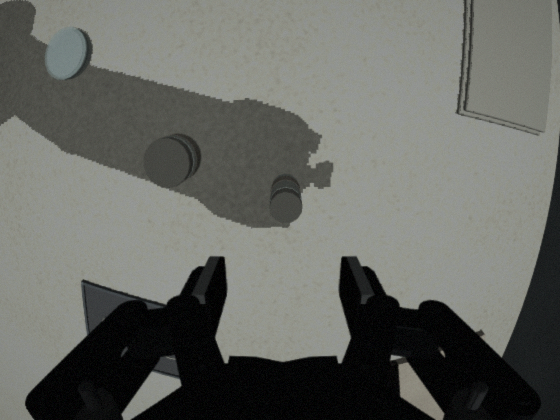

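View pics/w19c.png

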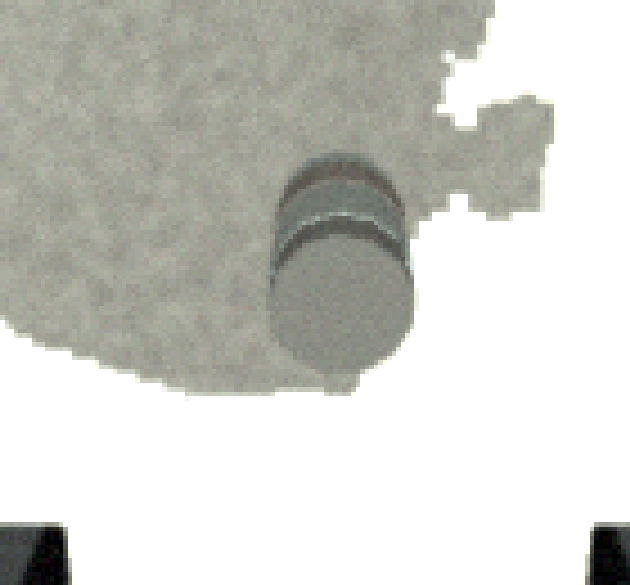

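The tall vial's cap spans x 269–415 and y 234–375 in the crop, so its centre in the frame is at (286.0,207.7).

```bash
python3 - <<'E'
from h import *
s,f=grab("wrist")
P=onplane(f,[(286,207.7),(269.8,207.7),(302.2,207.7),(286,192),(286,223.3)],.075,s); print(P.round(4), np.linalg.norm(P[1]-P[2]),np.linalg.norm(P[3]-P[4]))
delta(*P[0,:2],.020,89.5)
print("jar",onplane(f,[(168,161)],.045,s))
E
```

```text
[[ 0.6866 -0.084   0.075 ]
 [ 0.6735 -0.0839  0.075 ]
 [ 0.6997 -0.0841  0.075 ]
 [ 0.6867 -0.0708  0.075 ]
 [ 0.6865 -0.0974  0.075 ]] 0.026251480206925783 0.02654448899406468
shift cm [-0.16  0.3  16.44] turn z deg 0.1 | now [ 0.6838 -0.0825  0.1844] 89.6 clk 24.5
jar [[ 0.5797261  -0.04788575  0.045     ]]
```

>>> {"fn": "servo_tool", "kwargs": {"rows": [[[-0.1, 0.3, 4.0, 0, 0, 0], [0, 0, 4.5, 0, 0, 0], [0, 0, 4.5, 0, 0, 0], [0, 0, 3.2, 0, 0, 0], [0, 0, 0, 0, 0, 0]]]}}

```text
clock: 25.12
position: [0.6856, -0.0835, 0.021]
tool_rot: [-3.137, -0.0, 1.563]
force: [-0.8, -0.6, 1.7]
grip_width: 0.0556
```

>>> {"fn": "servo_tool", "kwargs": {"rows": [[[0, 0, 0, 0, 0, 0], [0, 0, 0, 0, 0, 0], [0, 0, 0, 0, 0, 0], [0, 0, 0, 0, 0, 0], [0, 0, 0, 0, 0, 0]]], "grip": -1, "squeeze": 30}}

```text
clock: 25.75
position: [0.6881, -0.0847, 0.0251]
tool_rot: [3.139, -0.0, 1.562]
force: [-1.8, 1.8, 7.5]
grip_width: 0.0275
```

>>> {"fn": "servo_tool", "kwargs": {"rows": [[[0, 0, -1, 0, 0, 0], [0, 0, -4, 0, 0, 0], [0, 0, -6, 0, 0, 0], [0, 0, 0, 0, 0, 0], [0, 0, 0, 0, 0, 0]]]}}

```text
clock: 26.38
position: [0.6871, -0.0847, 0.134]
tool_rot: [3.141, -0.0, 1.562]
force: [0.5, 0.0, -1.3]
grip_width: 0.0272
```

```bash
python3 - <<'E'
from h import *
s,f=grab("wrist","w20"); print(s["position"],s["tool_rot"],s["grip_width"])
delta(.442,-.280,.14,89.5)
E
```

```text
[ 0.68713192 -0.08466035  0.13398993] [ 3.14087753e+00 -3.14548972e-04  1.56218943e+00] 0.02722998036919938
shift cm [-19.75 -24.31  -0.68] turn z deg 0.0 | now [ 0.6868 -0.0846  0.1331] 89.5 clk 26.43
```

View pics/w20.png

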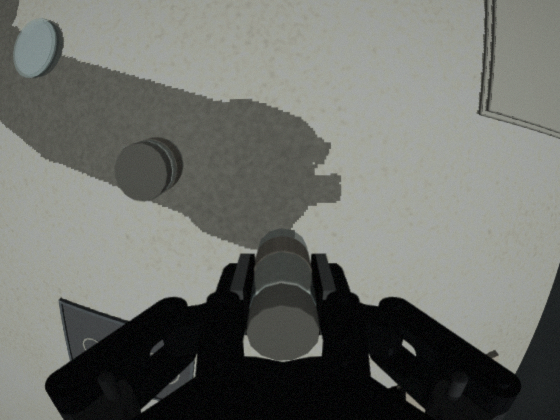

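>>> {"fn": "servo_tool", "kwargs": {"rows": [[[-3.3, -4.05, 0, 0, 0, 0], [-3.3, -4.05, 0, 0, 0, 0], [-3.3, -4.05, 0, 0, 0, 0], [-3.3, -4.05, 0, 0, 0, 0], [-3.3, -4.05, 0, 0, 0, 0]]]}}

```text
clock: 27.05
position: [0.4813, -0.2488, 0.1326]
tool_rot: [-3.14, -0.0, 1.562]
force: [1.5, -1.4, -0.7]
grip_width: 0.0269
```

>>> {"fn": "servo_tool", "kwargs": {"rows": [[[-3.3, -4.05, 0, 0, 0, 0], [0, 0, 0, 0, 0, 0], [0, 0, 0, 0, 0, 0], [0, 0, 0, 0, 0, 0]]]}}

```text
clock: 27.55
position: [0.4431, -0.2799, 0.1329]
tool_rot: [-3.141, -0.0, 1.564]
force: [-0.5, 0.4, -0.3]
grip_width: 0.0273
```

```bash
python3 - <<'E'
from h import *
s,f=grab("wrist","w21"); print(s["position"],s["tool_rot"],s["qpos"].round(2))
im=cv2.imread("pics/w21.png")
cv2.imwrite("pics/w21c.png",np.clip(cv2.resize(im[225:365,210:350],None,fx=4.2,fy=4.2,interpolation=cv2.INTER_NEAREST).astype(float)*2.,0,255).astype('uint8'))
E
```

```text
[ 0.4431383  -0.27989795  0.13291883] [-3.14114411e+00 -2.46567053e-04  1.56372760e+00] [ 0.1   0.55  0.49  1.97 -0.39  0.71  0.81]
```

View pics/w21.png

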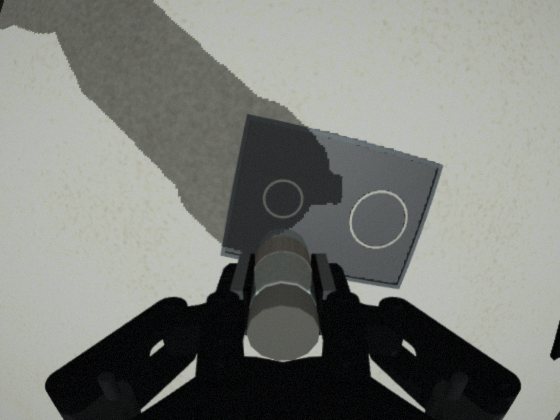

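View pics/w21c.png

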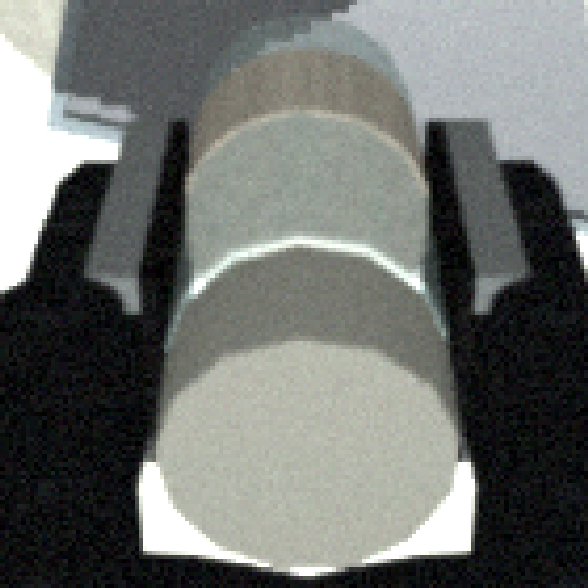

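```bash
python3 - <<'E'
from h import *
s,f=grab("wrist"); R=Rt(s)
for h in (.048,.052):
    P=onplane(f,[(247.1,333.9),(319.3,333.9),(283.2,306),(283.2,361.9)],s["position"][2]+h,s); Q=(P-s["position"])@R*1000
    print(h,Q.mean(0).round(1),"wx",np.ptp(Q[:,0]).round(1),"wy",np.ptp(Q[:,1]).round(1))
    P=onplane(f,[(283.2,229)],s["position"][2]+h-.075,s); print("base edge tool",((P-s["position"])@R*1000).round(1))
for st,P in outlines(f,s,poly=[(250,122),(435,168),(400,280),(330,265),(310,232),(255,235),(232,240)]):
    c,wh,a=rect(P); print(st,"ctr",c.round(1),"wh",wh.round(1))
E
```

```text
0.048 [ -1.5   0.5 -48. ] wx 27.4 wy 26.6
base edge tool [[11.8  0.6 27. ]]
0.052 [  1.8   0.5 -52. ] wx 26.2 wy 25.5
base edge tool [[13.4  0.6 23. ]]
[262 179  42  40 394] ctr [ 443.3 -279.4] wh [35.2 35.7]
[349 190  60  59 626] ctr [ 531.4 -299.7] wh [56.4 57.3]
```

```bash
python3 - <<'E'
from h import *
delta(.4429,-.2785,.0325,89.5)
E
```

```text
shift cm [ 1.500e-01 -1.000e-02  1.005e+01] turn z deg 0.1 | now [ 0.443 -0.28   0.133] 89.6 clk 27.65
```

>>> {"fn": "servo_tool", "kwargs": {"rows": [[[0.15, 0, 4.0, 0, 0, 0], [0, 0, 4.0, 0, 0, 0], [0, 0, 2.0, 0, 0, 0], [0, 0, 0, 0, 0, 0], [0, 0, 0, 0, 0, 0]]]}}

```text
clock: 28.28
position: [0.4429, -0.2793, 0.034]
tool_rot: [3.141, 0.0, 1.562]
force: [-0.4, -0.7, 0.0]
grip_width: 0.0269
```

```bash
python3 - <<'E'
from h import *
s,f=grab("wrist","w22"); print(s["position"],s["tool_rot"],s["force"])
im=cv2.imread("pics/w22.png")
cv2.imwrite("pics/w22c.png",np.clip(cv2.resize(im[205:365,210:350],None,fx=3.7,fy=3.7,interpolation=cv2.INTER_NEAREST).astype(float)*2.,0,255).astype('uint8'))
E
```

```text
[ 0.44291453 -0.27929628  0.03404452] [3.14093916e+00 4.13137089e-04 1.56247071e+00] [-0.40074851 -0.73963503  0.00326376]
```

View pics/w22c.png

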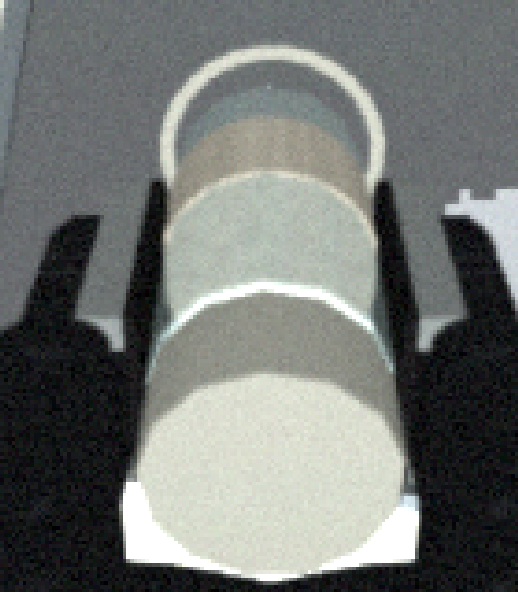

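>>> {"fn": "servo_tool", "kwargs": {"rows": [[[0.06, 0.03, 0.3, 0, 0, 0], [0, 0, 0.15, 0, 0, 0], [0, 0, 0, 0, 0, 0]]]}}

```text
clock: 28.7
position: [0.4428, -0.2786, 0.0288]
tool_rot: [3.142, 0.0, 1.562]
force: [-0.2, 0.2, -0.5]
grip_width: 0.0271
```

```bash
python3 - <<'E'
from h import *
s,f=grab("wrist","w23"); print(s["position"],s["tool_rot"],s["force"])
im=cv2.imread("pics/w23.png")
cv2.imwrite("pics/w23c.png",np.clip(cv2.resize(im[205:285,220:340],None,fx=5,fy=5,interpolation=cv2.INTER_NEAREST).astype(float)*2.,0,255).astype('uint8'))
E
```

```text
[ 0.44276588 -0.27859261  0.02884698] [3.14153031e+00 2.25305470e-06 1.56213345e+00] [-0.24314394  0.15366855 -0.51669854]
```

View pics/w23c.png

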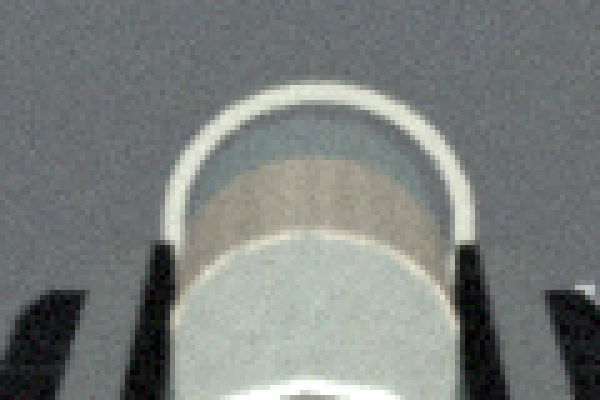

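>>> {"fn": "servo_tool", "kwargs": {"rows": [[[0, 0, 0.1, 0, 0, 0], [0, 0, 0, 0, 0, 0]]]}}

```text
clock: 29.0
position: [0.4428, -0.2787, 0.028]
tool_rot: [3.141, 0.0, 1.562]
force: [-1.0, 1.1, 5.7]
grip_width: 0.0271
```

Light contact (5.7 N). Releasing and checking.

>>> {"fn": "servo_tool", "kwargs": {"rows": [[[0, 0, 0, 0, 0, 0], [0, 0, 0, 0, 0, 0], [0, 0, 0, 0, 0, 0]]], "grip": 0.2}}

```text
clock: 29.38
position: [0.4427, -0.2786, 0.0278]
tool_rot: [-3.142, 0.0, 1.562]
force: [-0.9, -1.1, -0.6]
grip_width: 0.0512
```

>>> {"fn": "servo_tool", "kwargs": {"rows": [[[0, 0, -3, 0, 0, 0], [0, 0, -5, 0, 0, 0], [0, 0, -6, 0, 0, 0], [0, 0, 0, 0, 0, 0], [0, 0, 0, 0, 0, 0]]]}}

```text
clock: 30.0
position: [0.4427, -0.2782, 0.1676]
tool_rot: [3.141, -0.0, 1.563]
force: [0.2, 1.0, -0.2]
grip_width: 0.0515
```

```bash
python3 - <<'E'
from h import *
s,f=grab("wrist","w24"); print(s["position"],s["tool_rot"],s["force"])
im=cv2.imread("pics/w24.png")
cv2.imwrite("pics/w24c.png",np.clip(cv2.resize(im[160:260,235:335],None,fx=6,fy=6,interpolation=cv2.INTER_NEAREST).astype(float)*2.,0,255).astype('uint8'))
delta(.5797,-.048,.15,89.5)
E
```

```text
[ 0.44274302 -0.27822144  0.1675742 ] [ 3.14145606e+00 -3.42425295e-04  1.56253430e+00] [ 0.16803343  1.04510621 -0.24773689]
shift cm [23.14 13.53  1.7 ] turn z deg 0.0 | now [ 0.4424 -0.2782  0.1671] 89.5 clk 30.05
```

View pics/w24c.png

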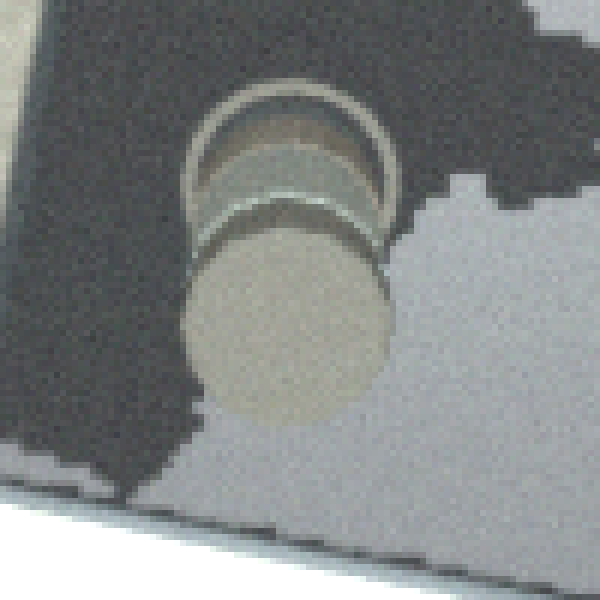

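```bash
python3 - <<'E'
from h import *
s,f=grab("wrist"); print("cap",onplane(f,[(282.75,214.5)],.078,s).round(4))
print("circle",onplane(f,[(265.5,191),(302.2,191),(283.8,173)],.003,s).round(4))
E
```

```text
cap [[ 0.4428 -0.2785  0.078 ]]
circle [[ 0.4259 -0.2792  0.003 ]
 [ 0.4616 -0.2795  0.003 ]
 [ 0.4439 -0.2615  0.003 ]]
```

>>> {"fn": "servo_tool", "kwargs": {"rows": [[[4.6, 2.7, 0, 0, 0, 0], [4.6, 2.7, 0, 0, 0, 0], [4.6, 2.7, 0, 0, 0, 0], [4.6, 2.7, 0.5, 0, 0, 0], [4.6, 2.7, 1.0, 0, 0, 0]]], "grip": 0.8}}

```text
clock: 30.72
position: [0.5801, -0.0483, 0.1517]
tool_rot: [-3.14, 0.0, 1.562]
force: [0.4, 0.0, 0.4]
grip_width: 0.0771
```

>>> {"fn": "servo_tool", "kwargs": {"rows": [[[0, 0, 0, 0, 0, 0], [0, 0, 0, 0, 0, 0], [0, 0, 0, 0, 0, 0]]]}}

```text
clock: 31.1
position: [0.5792, -0.051, 0.1526]
tool_rot: [-3.141, 0.0, 1.56]
force: [-0.6, 0.2, -0.7]
grip_width: 0.0771
```

```bash
python3 - <<'E'
from h import *
s,f=grab("wrist","w25"); print(s["position"],s["tool_rot"],s["force"])
im=cv2.imread("pics/w25.png")
cv2.imwrite("pics/w25c.png",np.clip(cv2.resize(im[150:270,220:350],None,fx=4.5,fy=4.5,interpolation=cv2.INTER_NEAREST).astype(float)*2.,0,255).astype('uint8'))
E
```

```text
[ 0.57921193 -0.05101094  0.15258927] [-3.14099274e+00  3.63969606e-04  1.56035211e+00] [-0.60823768  0.23391414 -0.66270005]
```

View pics/w25c.png

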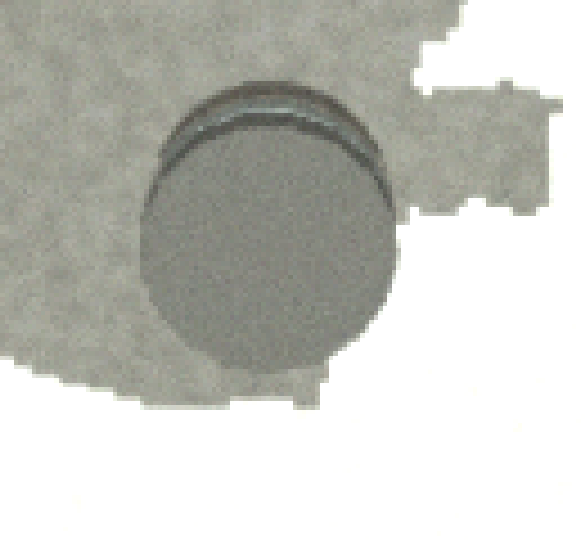

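The tall vial is within 1 mm of its circle. The jar lid's centre is at (280.0,205.6).

```bash
python3 - <<'E'
from h import *
s,f=grab("wrist")
P=onplane(f,[(280,205.6),(251.3,205.6),(308.7,205.6),(280,178),(280,233.1)],.045,s); print(P.round(4), np.linalg.norm(P[1]-P[2]),np.linalg.norm(P[3]-P[4]))
delta(*P[0,:2],.006,89.5)
E
```

```text
[[ 0.5775 -0.05    0.045 ]
 [ 0.5544 -0.0497  0.045 ]
 [ 0.6006 -0.0502  0.045 ]
 [ 0.5778 -0.0273  0.045 ]
 [ 0.5772 -0.0737  0.045 ]] 0.04624430613514457 0.04639892167361226
shift cm [ 0.08 -0.19 14.69] turn z deg -0.1 | now [ 0.5794 -0.0508  0.1529] 89.4 clk 31.2
```

>>> {"fn": "servo_tool", "kwargs": {"rows": [[[0.05, -0.19, 4.0, 0, 0, 0], [0, 0, 4.0, 0, 0, 0], [0, 0, 4.0, 0, 0, 0], [0, 0, 2.6, 0, 0, 0], [0, 0, 0, 0, 0, 0]]]}}

```text
clock: 31.82
position: [0.5767, -0.0499, 0.0056]
tool_rot: [-3.139, 0.0, 1.561]
force: [-0.6, -0.4, 1.2]
grip_width: 0.077
```

>>> {"fn": "servo_tool", "kwargs": {"rows": [[[0, 0, 0, 0, 0, 0], [0, 0, 0, 0, 0, 0], [0, 0, 0, 0, 0, 0], [0, 0, 0, 0, 0, 0], [0, 0, 0, 0, 0, 0]]], "grip": -1, "squeeze": 40}}

```text
clock: 32.45
position: [0.5786, -0.0495, 0.0084]
tool_rot: [3.14, -0.0, 1.562]
force: [-2.1, 0.2, 8.0]
grip_width: 0.0468
```

>>> {"fn": "servo_tool", "kwargs": {"rows": [[[0, 0, -1, 0, 0, 0], [0, 0, -4, 0, 0, 0], [0, 0, -6, 0, 0, 0], [0, 0, 0, 0, 0, 0], [0, 0, 0, 0, 0, 0]]]}}

```text
clock: 33.08
position: [0.5779, -0.0489, 0.1174]
tool_rot: [3.141, -0.0, 1.562]
force: [-1.1, 0.1, -1.7]
grip_width: 0.0467
```

```bash
python3 - <<'E'
from h import *
s,f=grab("wrist","w26"); print(s["position"],s["tool_rot"],s["grip_width"])
delta(.5314,-.2997,.12,89.5)
E
```

```text
[ 0.57788209 -0.04890163  0.11742198] [ 3.14070252e+00 -4.90410882e-04  1.56248245e+00] 0.04670956131622257
shift cm [-25.11  -4.4   -0.34] turn z deg 0.0 | now [ 0.5775 -0.049   0.1167] 89.5 clk 33.12
```

View pics/w26.png

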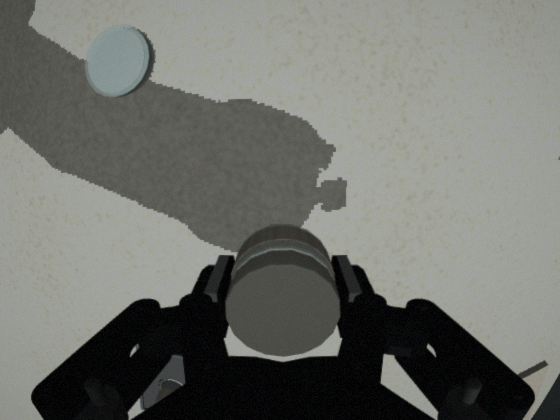

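>>> {"fn": "servo_tool", "kwargs": {"rows": [[[-5.0, -0.9, 0, 0, 0, 0], [-5.0, -0.9, 0, 0, 0, 0], [-5.0, -0.9, 0, 0, 0, 0], [-5.0, -0.9, 0, 0, 0, 0], [-5.0, -0.8, 0, 0, 0, 0]]]}}

```text
clock: 33.75
position: [0.5306, -0.3003, 0.1158]
tool_rot: [-3.14, -0.001, 1.562]
force: [1.2, 0.2, -1.7]
grip_width: 0.0469
```

>>> {"fn": "servo_tool", "kwargs": {"rows": [[[0, 0, 0, 0, 0, 0], [0, 0, 0, 0, 0, 0], [0, 0, 0, 0, 0, 0]]]}}

```text
clock: 34.12
position: [0.5319, -0.2977, 0.1163]
tool_rot: [-3.141, -0.001, 1.563]
force: [-0.8, -0.3, -0.1]
grip_width: 0.0466
```

```bash
python3 - <<'E'
from h import *
s,f=grab("wrist","w27"); print(s["position"],s["tool_rot"],s["qpos"].round(2))
im=cv2.imread("pics/w27.png")
cv2.imwrite("pics/w27c.png",np.clip(cv2.resize(im[215:365,210:355],None,fx=4,fy=4,interpolation=cv2.INTER_NEAREST).astype(float)*2.,0,255).astype('uint8'))
E
```

```text
[ 0.53187511 -0.29767435  0.11630444] [-3.14088811e+00 -7.80589448e-04  1.56349757e+00] [ 0.11  0.69  0.46  1.75 -0.41  0.79  0.76]
```

View pics/w27.png

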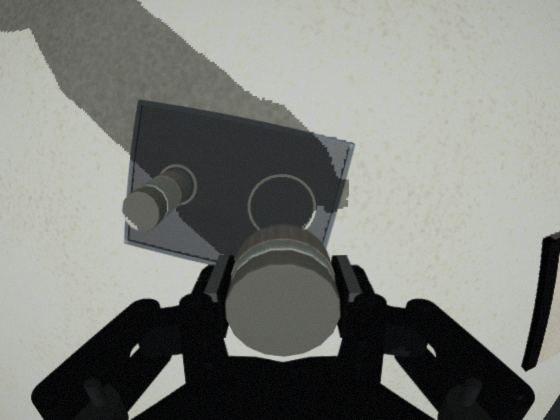

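View pics/w27c.png

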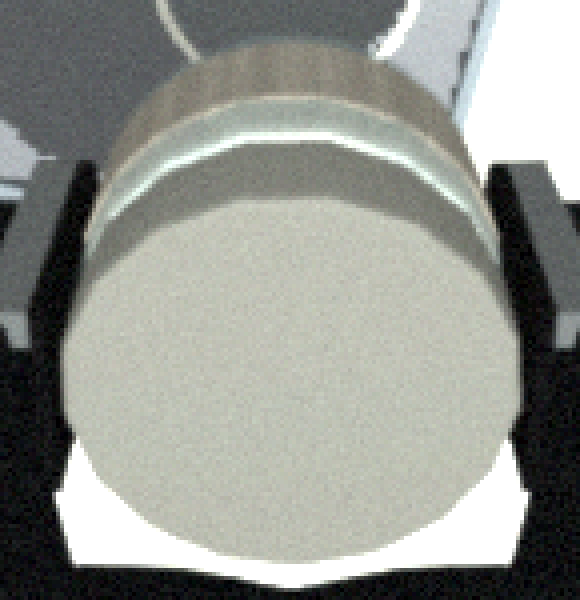

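```bash
python3 - <<'E'
from h import *
s,f=grab("wrist"); R=Rt(s)
for h in (.034,.037,.04):
    P=onplane(f,[(225.5,310),(340.5,310),(283,264.3),(283,355.8)],s["position"][2]+h,s); Q=(P-s["position"])@R*1000
    print(h,Q.mean(0).round(1),((Q[2]+Q[3])/2).round(1),"wx",np.ptp(Q[:,0]).round(1),"wy",np.ptp(Q[:,1]).round(1))
    P=onplane(f,[(283,225)],s["position"][2]+h-.045,s); print("base edge tool",((P-s["position"])@R*1000).round(1))
for st,P in outlines(f,s,poly=[(235,165),(330,165),(330,222),(310,222),(290,218),(270,222),(260,232),(240,232)],minpx=30):
    c,wh,a=rect(P); print(st,"ctr",c.round(1),"wh",wh.round(1))
print("circle L/R/top",onplane(f,[(248,205),(316,205),(282,173.5)],.003,s).round(4))
delta(.5310,-.2990,.018,89.5)
E
```

```text
0.034 [ -1.2   0.5 -34. ] [ -2.2   0.5 -34. ] wx 46.4 wy 46.7
base edge tool [[20.1  0.5 11. ]]
0.037 [  0.9   0.5 -37. ] [  0.    0.5 -37. ] wx 45.2 wy 45.4
base edge tool [[21.2  0.5  8. ]]
0.04 [  3.1   0.5 -40. ] [  2.2   0.5 -40. ] wx 43.9 wy 44.1
base edge tool [[22.3  0.5  5. ]]
[247 174  69  57 447] ctr [ 527.3 -291.6] wh [57.4 38.4]
[308 210   8  13  43] ctr [ 556.9 -308.1] wh [11.5  2.9]
circle L/R/top [[ 0.5037 -0.2977  0.003 ]
 [ 0.5598 -0.2981  0.003 ]
 [ 0.532  -0.2716  0.003 ]]
shift cm [-0.12 -0.09  9.86] turn z deg 0.1 | now [ 0.532  -0.2979  0.1166] 89.6 clk 34.23
```

>>> {"fn": "servo_tool", "kwargs": {"rows": [[[-0.07, -0.08, 4.0, 0, 0, 0], [0, 0, 4.0, 0, 0, 0], [0, 0, 1.8, 0, 0, 0], [0, 0, 0, 0, 0, 0], [0, 0, 0, 0, 0, 0]]]}}

```text
clock: 34.85
position: [0.5316, -0.3, 0.0201]
tool_rot: [3.14, 0.001, 1.562]
force: [0.5, 0.1, -0.5]
grip_width: 0.0467
```

```bash
python3 - <<'E'
from h import *
s,f=grab("wrist","w28"); print(s["position"],s["tool_rot"],s["force"])
im=cv2.imread("pics/w28.png")
cv2.imwrite("pics/w28c.png",np.clip(cv2.resize(im[190:300,210:355],None,fx=5,fy=5,interpolation=cv2.INTER_NEAREST).astype(float)*2.,0,255).astype('uint8'))
E
```

```text
[ 0.53157594 -0.29998917  0.02014669] [3.14010039e+00 8.35670272e-04 1.56219818e+00] [ 0.52459058  0.12426161 -0.51592709]
```

View pics/w28c.png

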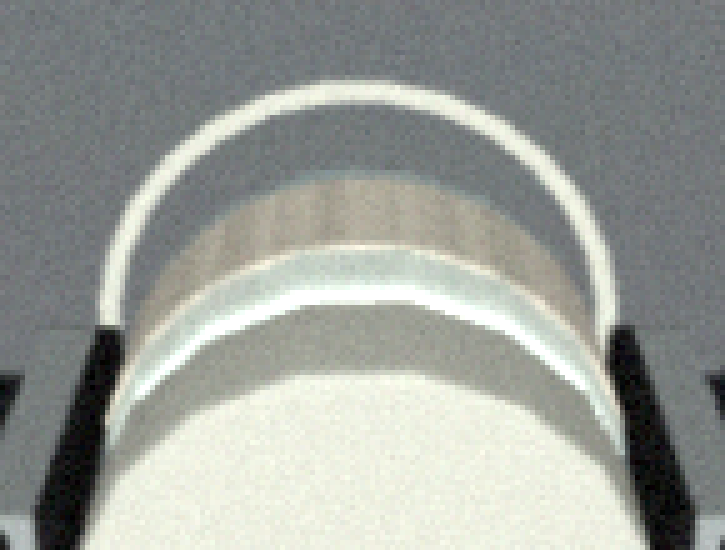

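>>> {"fn": "servo_tool", "kwargs": {"rows": [[[0.12, -0.03, 0.4, 0, 0, 0], [0, 0, 0.3, 0, 0, 0], [0, 0, 0, 0, 0, 0], [0, 0, 0, 0, 0, 0]]]}}

```text
clock: 35.4
position: [0.5306, -0.2985, 0.0118]
tool_rot: [-3.142, 0.0, 1.562]
force: [-0.7, -0.3, -1.7]
grip_width: 0.0464
```

```bash
python3 - <<'E'
from h import *
s,f=grab("wrist","w29"); print(s["position"],s["tool_rot"],s["force"])
im=cv2.imread("pics/w29.png")
cv2.imwrite("pics/w29c.png",np.clip(cv2.resize(im[190:300,210:355],None,fx=5,fy=5,interpolation=cv2.INTER_NEAREST).astype(float)*2.,0,255).astype('uint8'))
E
```

```text
[ 0.5305526  -0.2984826   0.01184384] [-3.14156259e+00  7.15750773e-05  1.56203270e+00] [-0.65138829 -0.33783491 -1.65199353]
```

View pics/w29c.png

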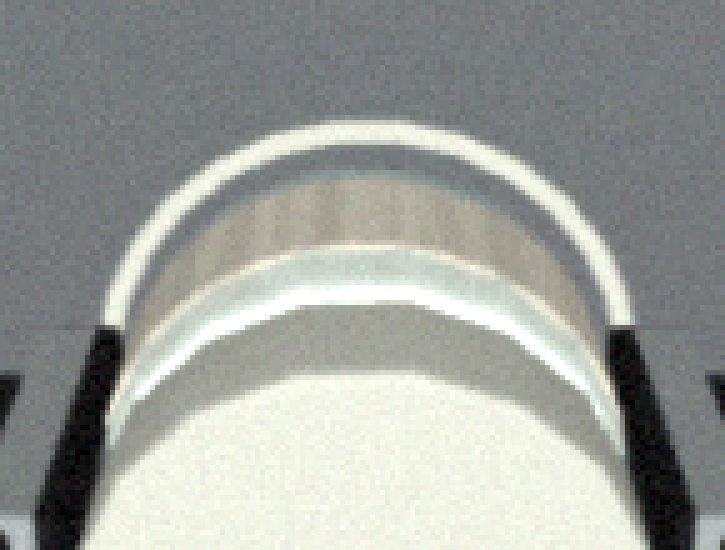

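>>> {"fn": "servo_tool", "kwargs": {"rows": [[[0, 0.05, 0.1, 0, 0, 0], [0, 0, 0, 0, 0, 0]]]}}

```text
clock: 35.7
position: [0.5309, -0.2985, 0.0114]
tool_rot: [-3.141, -0.0, 1.562]
force: [-4.1, 2.7, 11.8]
grip_width: 0.0465
```

>>> {"fn": "servo_tool", "kwargs": {"rows": [[[0, 0, 0, 0, 0, 0], [0, 0, 0, 0, 0, 0], [0, 0, 0, 0, 0, 0]]], "grip": 0.5}}

```text
clock: 36.08
position: [0.5311, -0.2984, 0.0108]
tool_rot: [3.142, 0.0, 1.562]
force: [-0.5, 0.4, 0.1]
grip_width: 0.0641
```

>>> {"fn": "servo_tool", "kwargs": {"rows": [[[0, 0, -3, 0, 0, 0], [0, 0, -5, 0, 0, 0], [0, 0, -6, 0, 0, 0], [0, 0, 0, 0, 0, 0], [0, 0, 0, 0, 0, 0]]]}}

```text
clock: 36.7
position: [0.5311, -0.2981, 0.1507]
tool_rot: [3.141, -0.0, 1.562]
force: [0.0, -0.1, -0.3]
grip_width: 0.0639
```

```bash
python3 - <<'E'
from h import *
s,f=grab("wrist","w30"); print(s["position"],s["tool_rot"],s["force"])
im=cv2.imread("pics/w30.png")
cv2.imwrite("pics/w30c.png",np.clip(cv2.resize(im[145:265,220:345],None,fx=4.8,fy=4.8,interpolation=cv2.INTER_NEAREST).astype(float)*2.,0,255).astype('uint8'))
E
```

```text
[ 0.53105645 -0.29807208  0.15065426] [ 3.14149119e+00 -2.88447698e-04  1.56234557e+00] [ 0.01340744 -0.10144455 -0.32136605]
```

View pics/w30c.png

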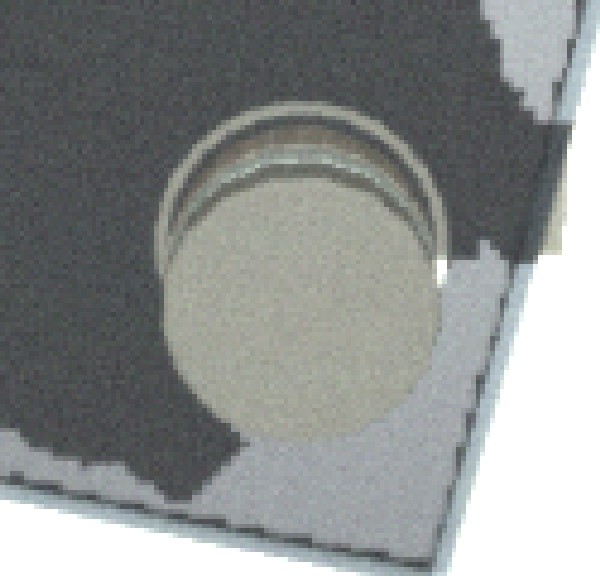

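```bash
python3 - <<'E'
from h import *
s,f=grab("wrist"); print("lid",onplane(f,[(283.1,209.7)],.048,s).round(4))
print("circle L R top",onplane(f,[(252.7,195),(313.7,195),(283.2,166)],.003,s).round(4))
E
```

```text
lid [[ 0.5314 -0.2986  0.048 ]]
circle L R top [[ 0.5033 -0.2983  0.003 ]
 [ 0.5596 -0.2988  0.003 ]
 [ 0.5317 -0.2715  0.003 ]]
```

>>> {"fn": "servo_tool", "kwargs": {"rows": [[[4, -4, -1, 0, 0, 0], [4, -3, -1, 0, 0, 0], [4, -2, -1, 0, 0, 0], [4, 0, 0, 0, 0, 0], [4, 0, 0, 0, 0, 0]]]}}

```text
clock: 37.42
position: [0.4423, -0.0964, 0.1803]
tool_rot: [-3.141, 0.0, 1.562]
force: [0.7, 0.2, -0.2]
grip_width: 0.0644
```

>>> {"fn": "servo_tool", "kwargs": {"rows": [[[0, 0, 0, 0, 0, 0], [0, 0, 0, 0, 0, 0], [0, 0, 0, 0, 0, 0]]]}}

```text
clock: 37.8
position: [0.4426, -0.0986, 0.1806]
tool_rot: [-3.141, 0.0, 1.561]
force: [-0.3, -0.7, -0.1]
grip_width: 0.0641
```

```bash
python3 - <<'E'
from h import *
for n in("top","side"):
    s,f=grab(n,n+"F")
    cv2.imwrite(f"pics/{n}F.png",np.clip(f["image"][:,:,::-1].astype(float)*1.6,0,255).astype('uint8'))
s,f=grab("top")
print("dish",green(f,s,.024,(110,260,180,320)))
E
```

```text
dish ((132, 280, 17, 18), (array([420.51968384, 272.66104126]), array([32.3237915 , 32.28149414]), 67.92288970947266))
```

View pics/topF.png

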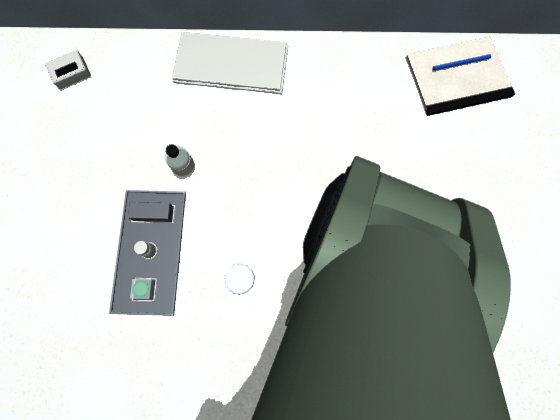

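View pics/sideF.png

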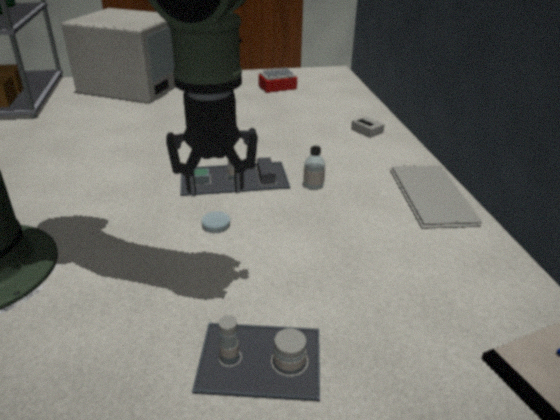

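The top and side views show all five items upright on their outlines. The covered dish at (239,279) and the bottle at (178,158) are at the same pixels as at the start. Handing in.

```bash
python3 - <<'E'
from workcell import bot
print(bot.observe()["clock"]); print(bot.job_done())
E
```

```text
37.95
the job is handed in; nothing more can be done
None
```

I moved all five items in the order asked and handed the job in at about 38 s, with the gripper open and clear of everything. The order was dish, short vial and slide box into the long tray, then tall vial and jar into the short tray.

**Checks after each release (wrist camera):**

| Item | Offset from its outline |
|---|---|
| Square dish | within about 1 mm, squared up |
| Short vial | within about 1 mm |
| Slide box | about 0.6 mm, judged by eye at touch-down; squared up, with even gaps after release |
| Tall vial | within about 1 mm |
| Jar | within about 1 mm |

- **Final views:** The side view shows both short-tray items upright; the top view shows the long tray filled. The covered dish and the bottle are where they started. In the last top view the arm hid the short tray, so its final check rests on the side and wrist views.
- **Disagreements:** The top and wrist cameras differed by 1–3 mm, and I went by the wrist camera. Its readings of the held vials and jar along the pads scattered by 1–3 mm, so I centred those against their printed circles at touch-down.
- **Forces:** Setting the short vial down briefly reached about 36 N through the vial, because I lowered it one step too many. I backed off before releasing. The dish reached 24 N, and the other placements stayed at 12 N or less.

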